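# Load the rotary calculator display and turn it to the customers

## Task

Lift the red sprung plunger on the display turret, turn the head until its pegs face you (the robot) and let the plunger drop fully home to lock it there. Then hang every presentation case standing on the counter on a peg of the turret by the hole in its gold tab. When they all hang, lift the plunger again, turn the head half a turn so that the pegs and cases face the customers on the far side of the counter, let the plunger drop fully home and leave everything hanging; do not disturb the other things on the counter.

Things in the scene. Friction and masses are not known exactly. Their poses are not given: they have to be found in the camera images.
- turret_base: fixed round turret base, 216 mm across, 42 mm high; origin at the centre of its underside, on the vertical axis of the head. Its -x points roughly at the robot (within 0.25 rad; white mark on the rim), its +x at the customers (brass mark). Six 13.6 mm index holes in its top on a 78 mm radius, every 60 degrees from its x axis
- turret_head (a joint): head angle in rad, counter-clockwise from above, no stops: 0 = pegs face the base's -x (robot), pi or -pi = its +x (customers). Locks only at multiples of pi/3; starts between two holes (1.17 to 1.97). Turns easily (under 0.2 N m) with the plunger up. Its board is 290 mm wide, 16 thick, 80 to 222 mm above the counter; loaded it sweeps a 175 mm radius
- index_plunger (a joint): plunger height in m: 0 = fully home (pins of 10 mm with round ends 12 mm deep in the holes, head locked), 0.012 = pins rest on the base between holes, 0.022 = upper stop. Above 0.013 the head is free. Turns with the head; a spring pushes it down (4 N home, 7 N at the top, with weight). Let go within 1 degree of a hole it drops in, else it rests on top until turned over a hole
- plunger_grip (a point): centre of the plunger's red T-bar, on the turret's axis above the board, 258 mm above the counter when home; bar 64 mm long along the head's y (along the board), 16 mm thick along the head's x, 26 mm high, free on all sides; pinch it across its thickness to lift the plunger and turn the head with it. The point turns with the head
- head_front (a point): point 100 mm in front of the turret's axis on the side of the pegs, turning with the head (from the axis to this point is the direction in which the pegs point; the head's own -x axis)
- peg0 (a point): peg 1 of 4, 72 mm apart: centre line of the 8 mm steel peg at the place for hanging, 206 mm above the counter, 50 mm before the board. Axes of the head: the level peg points along -x; 28 mm farther out it bends upward, and its tip, 38 mm out, stands 16 mm above the centre line; y along the board, z up. The board's top is 16 mm above it. Room for one case
- peg1 (a point): peg 2 of 4, 72 mm apart: centre line of the 8 mm steel peg at the place for hanging, 206 mm above the counter, 50 mm before the board. Axes of the head: the level peg points along -x; 28 mm farther out it bends upward, and its tip, 38 mm out, stands 16 mm above the centre line; y along the board, z up. The board's top is 16 mm above it. Room for one case
- peg2 (a point): peg 3 of 4, 72 mm apart: centre line of the 8 mm steel peg at the place for hanging, 206 mm above the counter, 50 mm before the board. Axes of the head: the level peg points along -x; 28 mm farther out it bends upward, and its tip, 38 mm out, stands 16 mm above the centre line; y along the board, z up. The board's top is 16 mm above it. Room for one case
- peg3 (a point): peg 4 of 4, 72 mm apart: centre line of the 8 mm steel peg at the place for hanging, 206 mm above the counter, 50 mm before the board. Axes of the head: the level peg points along -x; 28 mm farther out it bends upward, and its tip, 38 mm out, stands 16 mm above the centre line; y along the board, z up. The board's top is 16 mm above it. Room for one case
- case_orange: orange presentation case with a gold calculator face, upright on the counter, 0.16 kg, or absent: box 40 (x) x 64 (y) mm, 76 mm high with a heavy plinth 56 (x) x 64 x 12 mm; origin at the centre of its underside; on top, mid-thickness, an upright gold tab 5 mm thick (x), 46 mm wide (y), up to 139 mm, with a hole 26 wide, 34 mm high. May hang either way round
- case_orange_eye (a point): centre of the hole (26 mm wide, 34 mm high) in the tab of the orange case, 99 mm above its underside; it runs through along the case's x. The solid strip to be pinched above the hole spans 17 to 40 mm above this point. Hanging, this point lies 13 mm below the peg's centre line; to pass the upturned tip it must be 0 to 12 mm above that line
- case_cream: cream presentation case with a gold calculator face, upright on the counter, 0.16 kg, or absent: box 40 (x) x 64 (y) mm, 76 mm high with a heavy plinth 56 (x) x 64 x 12 mm; origin at the centre of its underside; on top, mid-thickness, an upright gold tab 5 mm thick (x), 46 mm wide (y), up to 139 mm, with a hole 26 wide, 34 mm high. May hang either way round
- case_cream_eye (a point): centre of the hole (26 mm wide, 34 mm high) in the tab of the cream case, 99 mm above its underside; it runs through along the case's x. The solid strip to be pinched above the hole spans 17 to 40 mm above this point. Hanging, this point lies 13 mm below the peg's centre line; to pass the upturned tip it must be 0 to 12 mm above that line
- case_olive: olive presentation case with a gold calculator face, upright on the counter, 0.16 kg, or absent: box 40 (x) x 64 (y) mm, 76 mm high with a heavy plinth 56 (x) x 64 x 12 mm; origin at the centre of its underside; on top, mid-thickness, an upright gold tab 5 mm thick (x), 46 mm wide (y), up to 139 mm, with a hole 26 wide, 34 mm high. May hang either way round
- case_olive_eye (a point): centre of the hole (26 mm wide, 34 mm high) in the tab of the olive case, 99 mm above its underside; it runs through along the case's x. The solid strip to be pinched above the hole spans 17 to 40 mm above this point. Hanging, this point lies 13 mm below the peg's centre line; to pass the upturned tip it must be 0 to 12 mm above that line
- case_teal: teal presentation case with a gold calculator face, upright on the counter, 0.16 kg, or absent: box 40 (x) x 64 (y) mm, 76 mm high with a heavy plinth 56 (x) x 64 x 12 mm; origin at the centre of its underside; on top, mid-thickness, an upright gold tab 5 mm thick (x), 46 mm wide (y), up to 139 mm, with a hole 26 wide, 34 mm high. May hang either way round
- case_teal_eye (a point): centre of the hole (26 mm wide, 34 mm high) in the tab of the teal case, 99 mm above its underside; it runs through along the case's x. The solid strip to be pinched above the hole spans 17 to 40 mm above this point. Hanging, this point lies 13 mm below the peg's centre line; to pass the upturned tip it must be 0 to 12 mm above that line
- gold_calculator: bystander: gold slim calculator lying flat, 135 x 75 x 10 mm, loose
- amber_jar: bystander: squat amber glass jar with a brass lid, 90 mm across, 82 mm high, loose, origin under its centre

How it is judged (in metres and radians):
On the way, in this order (a step that is already met when the one before it is completed fails the run):
1. the pegs face the robot and the plunger is fully home (within 3 mm) (value of joint index_plunger below 0.003 m and x of head_front in the frame of turret_base below -0.095 m), for 0.3 s.
2. with the head still locked facing the robot, every case hangs on a peg by its eye, let go (all of step 1 and (distance between case_orange_eye and peg0 below 0.045 m or distance between case_orange_eye and peg1 below 0.045 m or distance between case_orange_eye and peg2 below 0.045 m or distance between case_orange_eye and peg3 below 0.045 m) and angle between each of case_orange, case_cream, case_olive, case_teal's own z axis and vertical below 0.4 rad and contact force between the fingers and case_orange below 0.05 N and (distance between case_cream_eye and peg0 below 0.045 m or distance between case_cream_eye and peg1 below 0.045 m or distance between case_cream_eye and peg2 below 0.045 m or distance between case_cream_eye and peg3 below 0.045 m) and contact force between the fingers and case_cream below 0.05 N and (distance between case_olive_eye and peg0 below 0.045 m or distance between case_olive_eye and peg1 below 0.045 m or distance between case_olive_eye and peg2 below 0.045 m or distance between case_olive_eye and peg3 below 0.045 m) and contact force between the fingers and case_olive below 0.05 N and (distance between case_teal_eye and peg0 below 0.045 m or distance between case_teal_eye and peg1 below 0.045 m or distance between case_teal_eye and peg2 below 0.045 m or distance between case_teal_eye and peg3 below 0.045 m) and contact force between the fingers and case_teal below 0.05 N), for 0.3 s.
At the end, for the whole second after the job is handed in: Pegs face the customers (within 18 degrees), plunger home within 3 mm, every case present hangs by its eye on a peg, let go (the eye's centre within 45 mm of the peg's hanging place, upright within 0.6 rad; a slight sway is fine) (value of joint index_plunger below 0.003 m and x of head_front in the frame of turret_base above 0.095 m and (distance between case_orange_eye and peg0 below 0.045 m or distance between case_orange_eye and peg1 below 0.045 m or distance between case_orange_eye and peg2 below 0.045 m or distance between case_orange_eye and peg3 below 0.045 m) and angle between each of case_orange, case_cream, case_olive, case_teal's own z axis and vertical below 0.6 rad and contact force between the fingers and case_orange below 0.05 N and (distance between case_cream_eye and peg0 below 0.045 m or distance between case_cream_eye and peg1 below 0.045 m or distance between case_cream_eye and peg2 below 0.045 m or distance between case_cream_eye and peg3 below 0.045 m) and contact force between the fingers and case_cream below 0.05 N and (distance between case_olive_eye and peg0 below 0.045 m or distance between case_olive_eye and peg1 below 0.045 m or distance between case_olive_eye and peg2 below 0.045 m or distance between case_olive_eye and peg3 below 0.045 m) and contact force between the fingers and case_olive below 0.05 N and (distance between case_teal_eye and peg0 below 0.045 m or distance between case_teal_eye and peg1 below 0.045 m or distance between case_teal_eye and peg2 below 0.045 m or distance between case_teal_eye and peg3 below 0.045 m) and contact force between the fingers and case_teal below 0.05 N); the robot touches nothing.
It fails at once if the gold calculator is shifted by more than 30 mm (distance of gold_calculator from where it was at the start of the episode above 0.03 m).
It fails at once if the amber jar is shifted by more than 30 mm or tipped (distance of amber_jar from where it was at the start of the episode above 0.03 m or angle between amber_jar's own z axis and vertical above 0.4 rad).
Of case_orange, case_cream, case_olive, case_teal only 2 to 4 are there at a start; the rules pass over those that are not, and their reading is None.
At some moment in a run one of case_orange, case_cream, case_olive, case_teal may be knocked a few centimetres aside while the robot is not near it.
Once in a run the grip may slacken for a moment while it holds something.
It also fails if it takes over 210 s, if anything falls off the work surface, if the arm or the gripper's body presses on something with over 40 N, if the wrist force passes 120 N, or if a joint passes its speed limit or range.

## Robot

A 6-joint arm with a two-finger parallel gripper is mounted at the origin on the work surface. World frame = base frame: x ahead of the robot, y to its left, z up, the work surface at z = 0. Lengths are in m, angles in degrees, forces in N, time in s.
With the tool pointing down it reaches from about 0.325 to 0.775 m from the base axis. Payload 9.3 kg.
Tool frame: the origin (TCP) lies midway between the tips of the shut fingers; the grasp point (between the pads) lies 19 mm behind it; z points along the fingers, y is the line along which they close (so a half turn about z gives the same grasp; the last joint's range is limited). The gripper opens to 85 mm and grips with 20 to 120 N. Pads are 22 mm wide; open, the fingers measure 114 mm over their backs; the gripper's body (76 mm by 85 mm) begins 54 mm behind the grasp point. The pads swing forward as they close: fully open they stand 13 mm farther back than shut.
Start: joints at [58.407, 14.817, 1.232, 76.415, 0, 81.257], TCP at [0.214, 0.507, 0.231] pointing down, gripper open.
Joint ranges: [-174.27, 174.27], [-52.1, 104.24], [-59.71, 78.15], [-110.17, 111.67], [-87.03, 83.33], [-180, 180]. Speed limits (degrees/s): [127.2, 127.2, 159.86, 180, 180, 180].

## Interface

Orientations are given as [roll, pitch, yaw] about the fixed x, y, z axes, in that order (R = Rz(yaw) Ry(pitch) Rx(roll)).
In Python, from plant import robot gives the robot as it stands. The module is installed in compiled form; this text tells all that it offers.
- The arm moves only by the tool arm_command, never from a script. Its argument "commands" is a list of rows, each a list of 4 numbers: the shift along the tool's x, y, z in units of 0.4 m (1.0 is 0.4 m), then the turn about the tool's z in units of 45 degrees (1.0 is 45 degrees). In form: [[dx, dy, dz, turn], ...]. A call has 1 to 12 rows; each row is the pose to reach, as a shift and turn from the pose commanded when the call began, along the tool's axes at that moment; what a row does not reach only later rows make up. A row lasts 1/12 s, in which the tool goes at most 41.7 mm and 7.16 degrees, less where a joint would pass 70% of its speed; a pose out of reach is approached as far as the arm can. A call with a number of a shift or a turn outside -1 to 1 is refused whole. A call with a gripper value outside its range is refused whole. "gripper" is the opening, from -1 (shut) to 1 (fully open), set as the call begins (left out, the last holds). The fingers move at their own pace and stop on an object; the grip force is fixed at half the most. Time passes only in rows, so rows that repeat a pose let the fingers close. It gives the time, the measured TCP pose, the force, the opening and the grip force at its end, in the units of the state.
- robot.state(): the state, without advancing time (a new reading comes with each control period).
- robot.capture(name): name is "side" or "top"; returns the picture (384x512x3 uint8, blue, green, red); there is no depth.
- robot.camera_model(name): a dict with "fx", "fy", "cx", "cy" (pixels), "D" ([k1, k2, p1, p2, k3] as OpenCV has them; the pictures are not rectified), "T" (4x4, takes a point from camera to world coordinates). Camera axes: x right, y up, looking along -z (the intrinsics and any distortion apply to the point x, -y, -z); pixel columns grow to the right and rows downward; lengths in m; the calibration is good to about 2 mm. A picture is of the moment at which its call begins. camera_model takes no time and is no camera call.
- robot.finish_job(): hands the job in; it is judged then, once.
The state is a dict: "clock": time; "joint_pos": joint angles; "joint_vel": joint speeds; "joint_efforts": joint torques, N m; "tcp_pos": TCP position; "eef_rot": TCP orientation; "contact_force": force on the tool from outside, world axes, zero at the start; "moment": the same for the moment, N m; "finger_gap": opening from 0.0 (shut) to 1.0 (fully open); "grasp_force": force on a finger pad.
Only numpy, scipy, OpenCV 4.12 (cv2) and the standard library are available. Lean on these libraries where they do the work, as an engineer would, in place of code of your own. Each camera call takes 0.05 s, during which the arm holds its last target. There are 200 camera calls.

## Working session

There is one attempt and no reset: what is moved stays moved. The work goes in short steps, Python scripts to look and compute and a tool call to move; the robot and the scene stay as the last step left them, time stands still between calls to the robot, and variables do not carry over. Pictures are saved under pics/ and viewed, at most 15 in all, crops included, and the job is handed in when it is done.

Besides the shell and the picture viewer there is one more tool, called after "Call:" as name(argument=value, ...) on one line, values as JSON. arm_command: Moves the arm, as the interface text tells. Shifts and turns lie within -1 to 1; 1 stands for 0.4 m of shift or 45 degrees of turn. Its arguments: {"type":"object","properties":{"commands":{"type":"array","items":{"type":"array","items":{"type":"number"}}},"gripper":{"type":"number"}},"required":["commands"]}

```bash
mkdir -p pics
python3 - <<'E'
from plant import robot
import cv2,numpy as np
for n in("side","top"):
    cv2.imwrite(f"pics/{n}0.png",robot.capture(n)); m=robot.camera_model(n)
    print(n,[round(m[k],1) for k in("fx","fy","cx","cy")],m["D"],np.round(m["T"],3).tolist())
s=robot.state();print(s)
E
```

```text
side [385.9, 385.9, 254.6, 193.5] [0.02119113 0.         0.         0.         0.        ] [[0.949, 0.218, -0.226, 0.335], [-0.314, 0.677, -0.666, -0.736], [0.008, 0.703, 0.711, 0.946], [0.0, 0.0, 0.0, 1.0]]
top [474.8, 474.8, 247.0, 190.1] [-0.05509461  0.          0.          0.          0.        ] [[0.022, 0.998, -0.056, 0.495], [-1.0, 0.022, 0.011, -0.008], [0.012, 0.056, 0.998, 1.664], [0.0, 0.0, 0.0, 1.0]]
{'clock': 0.1, 'joint_pos': array([ 5.84060305e+01,  1.48471157e+01,  1.19187708e+00,  7.64147159e+01,
       -4.59807364e-05,  8.12572449e+01]), 'joint_vel': array([-0.03901305,  0.01082862,  0.09735894,  0.01718767,  0.00492837,
       -0.08904949]), 'joint_efforts': array([ 5.37858781e-03, -5.56694877e+01,  3.45070875e+01,  1.17110799e-02,
       -1.14930845e-04,  1.73773640e-05]), 'tcp_pos': array([0.2134464 , 0.50660714, 0.23071529]), 'eef_rot': array([-1.79930851e+02, -1.05875232e-02,  1.57148779e+02]), 'contact_force': array([ 0.65122881,  0.37873599, -0.16762709]), 'moment': array([-0.00254134,  0.03909289, -0.06711353]), 'grasp_force': 0.0, 'finger_gap': 1.001701499051496}
```

View pics/side0.png

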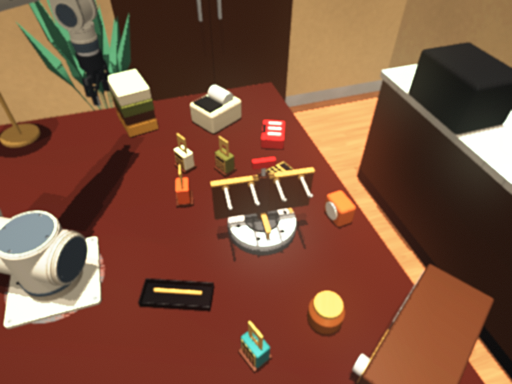

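View pics/top0.png

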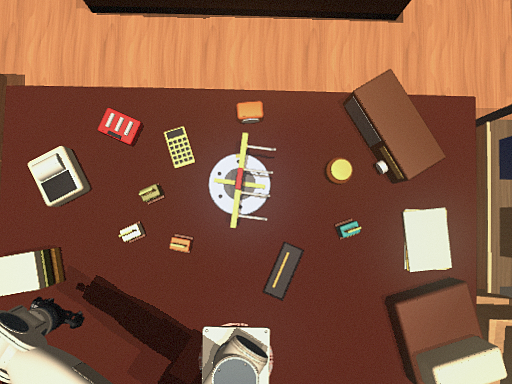

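```bash
cat > h.py <<'E'
import cv2,numpy as np
from plant import robot
M={n:robot.camera_model(n) for n in("side","top")}
def K(m): return np.array([[m["fx"],0,m["cx"]],[0,m["fy"],m["cy"]],[0,0,1.]])
def ray(n,uv):
    m=M[n]; p=cv2.undistortPoints(np.float64(uv).reshape(-1,1,2),K(m),m["D"]).reshape(-1,2)
    d=np.c_[p[:,0],-p[:,1],-np.ones(len(p))]@m["T"][:3,:3].T
    return m["T"][:3,3],d
def plane(n,uv,z):
    o,d=ray(n,uv); return o+d*((z-o[2])/d[:,2])[:,None]
def proj(n,P):
    m=M[n]; q=(np.float64(P).reshape(-1,3)-m["T"][:3,3])@m["T"][:3,:3]
    return cv2.projectPoints(q*[1,-1,-1],np.zeros(3),np.zeros(3),K(m),m["D"])[0].reshape(-1,2)
def two(uvs,uvt):
    (a,d),(b,e)=ray("side",uvs),ray("top",uvt); A=np.c_[d[0],-e[0]]
    t=np.linalg.lstsq(A,b-a,rcond=None)[0]; p=a+d[0]*t[0];q=b+e[0]*t[1]
    return (p+q)/2,np.linalg.norm(p-q)
def crop(n,x,y,w,h,s,f,img=None):
    img=robot.capture(n) if img is None else img
    cv2.imwrite("pics/"+f,cv2.resize(img[y:y+h,x:x+w],None,fx=s,fy=s,interpolation=cv2.INTER_CUBIC)); return img
E
python3 - <<'E'
from h import *
t=cv2.imread("pics/top0.png");s=cv2.imread("pics/side0.png")
crop("top",200,120,85,115,5,"c1.png",t);
a=cv2.resize(t[180:260,110:200],None,fx=5,fy=5,interpolation=2); b=cv2.resize(t[210:250,325:375],None,fx=5,fy=5,interpolation=2)
c=np.zeros((600,700,3),np.uint8);c[:400,:450]=a;c[:200,450:700]=b;cv2.imwrite("pics/c2.png",c)
E
```

```text
(no output)
```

View pics/c1.png

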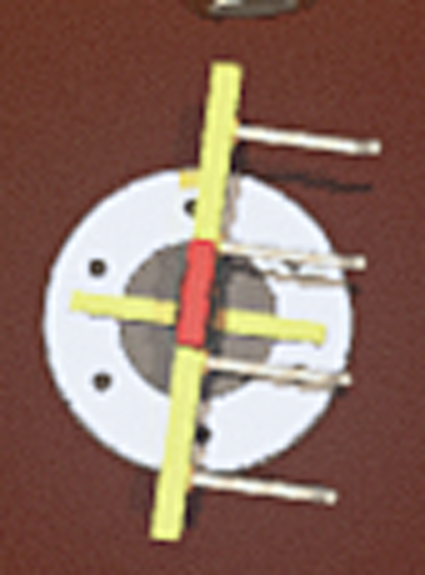

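View pics/c2.png

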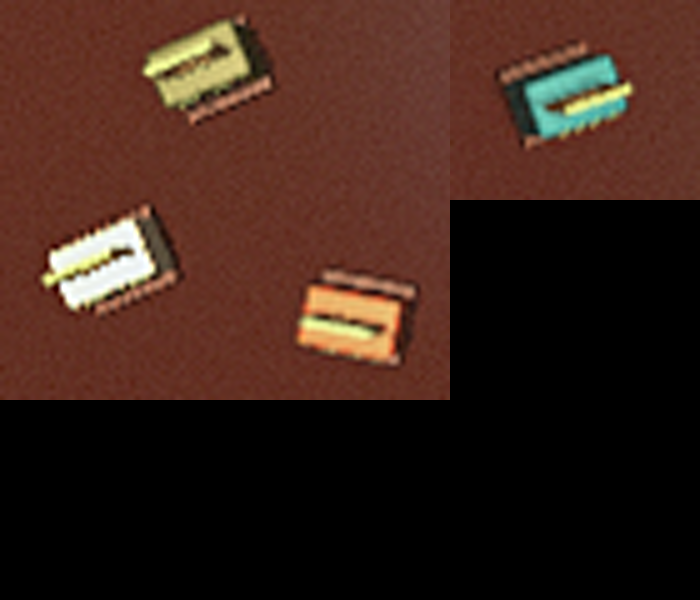

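Run:
```python
from h import *
t=cv2.imread("pics/top0.png");s=cv2.imread("pics/side0.png")
hsv=cv2.cvtColor(t,cv2.COLOR_BGR2HSV)
# base: white blob
m=cv2.inRange(hsv,(0,0,180),(180,70,255));m[:,:200]=0;m[:,285:]=0;m[:140]=0;m[225:]=0
hull=cv2.convexHull(np.vstack([c for c in cv2.findContours(m,0,1)[0] if cv2.contourArea(c)>60]))
e=cv2.fitEllipse(hull);print("base ell",e, plane("top",[e[0]],.042).round(4))
P=lambda pts,x0,y0,z:plane("top",[[x0+(a+.5)/5-.5,y0+(b+.5)/5-.5] for a,b in pts],z)
h=P([(192,207),(203,434),(97,267),(101,381)],200,120,.042)[:,:2]
print("holes",h.round(4),np.degrees(np.arctan2(*(h[0]-h[1])[::-1])),np.linalg.norm(h[0]-h[1]),(h[0]+h[1])/2)
b=P([(241,66),(181,538),(212,62),(151,538)],200,120,.222)[:,:2];print("board",b.round(4),b[0]-b[1],b.mean(0))
ang=[np.degrees(np.arctan2(*(b[i]-b[i+1])[::-1])) for i in(0,2)];print(ang,np.linalg.norm(b[0]-b[1]))
m=cv2.inRange(hsv,(0,150,150),(8,255,255))|cv2.inRange(hsv,(172,150,150),(180,255,255));m[:,:200]=0;m[:,285:]=0
r=cv2.minAreaRect(cv2.findNonZero(m));print("red",r,plane("top",[r[0]],.283))
tips=P([(377,147),(362,263),(348,380),(333,497)],200,120,.222);print("tips",tips.round(4))
Q={"olive":((237,20),(250,73),(167,108),(153,54)),"cream":((138,217),(158,272),(72,308),(50,255)),"orange":((402,297),(392,360),(298,345),(310,285)),"teal":((610,57),(625,110),(540,137),(524,88))}
o=cv2.resize(t,None,fx=5,fy=5,interpolation=2); os=cv2.resize(s,None,fx=5,fy=5,interpolation=2)
for n,q in Q.items():
    q=[(a,b) for a,b in q]; x0,y0=(110,180) if n!="teal" else (325-90,210)
    p=P(q,x0,y0,.076)[:,:2];c=p.mean(0);L=(p[0]+p[1]-p[2]-p[3])/2;W=(p[0]+p[3]-p[1]-p[2])/2
    u=L/np.linalg.norm(L)
    print(n,c.round(4),"y-axis deg",np.degrees(np.arctan2(*L[::-1])).round(1),np.degrees(np.arctan2(*W[::-1])).round(1),np.linalg.norm(L).round(4),np.linalg.norm(W).round(4))
    e=np.array([np.r_[c+u*.023,.139],np.r_[c-u*.023,.139]])
    for cam,im in(("top",o),("side",os)):
        w=(proj(cam,e)+.5)*5
        for a in w: cv2.circle(im,tuple(int(i) for i in a),3,(255,0,255),-1)
c=np.zeros((600,800,3),np.uint8);c[:400,:450]=o[900:1300,550:1000];c[:200,450:700]=o[1050:1250,1625:1875]
c[400:600,450:700]=os[1600:1800,1150:1400];c[200:400,450:800]=os[650:850,820:1170]
cv2.imwrite("pics/c3.png",c)
```

```text
base ell ((239.62274169921875, 183.53802490234375), (60.074729919433594, 62.69182205200195), 72.52771759033203) [[ 6.082e-01 -4.000e-04  4.200e-02]]
holes [[ 0.6857  0.0069]
 [ 0.53   -0.0041]
 [ 0.6428  0.0711]
 [ 0.5647  0.0664]] 4.06759808630624 0.1560401608469988 [0.60785359 0.00140364]
board [[ 0.7521 -0.0228]
 [ 0.4629  0.0073]
 [ 0.7542 -0.005 ]
 [ 0.4625  0.0255]] [ 0.28928586 -0.03010831] [0.60790786 0.00126713]
[np.float64(-5.941840706681047), np.float64(-5.957817097533721)] 0.2908484454711054
red ((249.04843139648438, 145.1256103515625), (27.097883224487305, 86.06826782226562), 0.716159999370575) [[ 0.70487034 -0.02662181  0.283     ]]
tips [[ 0.7041 -0.1071  0.222 ]
 [ 0.6326 -0.0993  0.222 ]
 [ 0.5609 -0.0921  0.222 ]
 [ 0.4896 -0.0843  0.222 ]]
olive [0.5696 0.2991] y-axis deg -66.2 16.0 0.0604 0.0371
cream [0.435  0.3598] y-axis deg -65.6 23.2 0.0631 0.0387
orange [0.3998 0.1944] y-axis deg -96.9 -8.6 0.0627 0.0414
teal [ 0.4608 -0.3726] y-axis deg -70.4 17.8 0.0611 0.0356
```

View pics/c3.png

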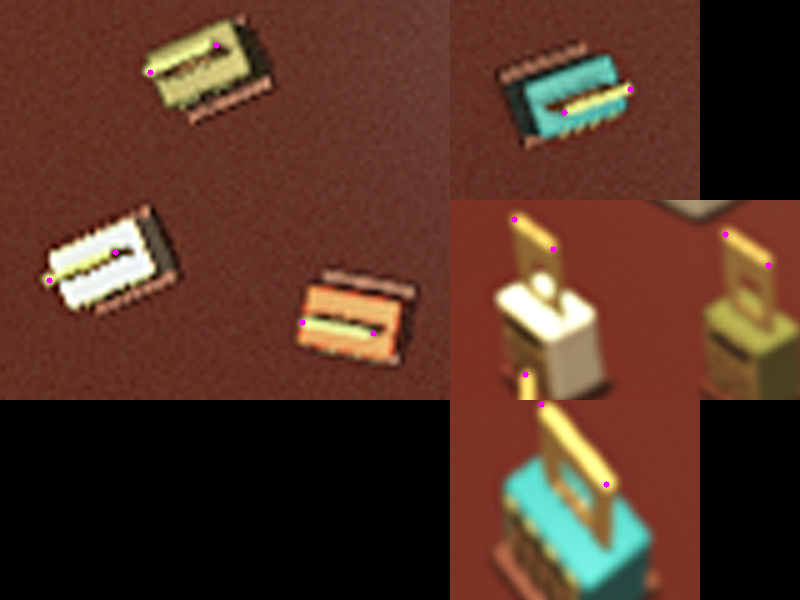

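```bash
cat >> h.py <<'E'
from scipy.spatial.transform import Rotation as Rn
def need(*targets):
    s=robot.state(); R=Rn.from_euler("xyz",s["eef_rot"],degrees=True).as_matrix()
    th=np.degrees(np.arctan2(R[1,0],R[0,0]))
    print("now",s["tcp_pos"].round(4),"th %.2f"%th,"gap %.3f"%s["finger_gap"],"q6 %.1f"%s["joint_pos"][5],"t %.1f"%s["clock"],"F",s["contact_force"].round(1),"tilt",s["eef_rot"].round(2)[:2])
    for x,y,z,t in targets:
        d=R.T@(np.array([x,y,z])-s["tcp_pos"])/.4; tr=-((t-th+180)%360-180)/45
        print((x,y,z,t),"->",d.round(4),"turn %.4f"%tr)
E
python3 - <<'E'
from h import *
need((.213,.507,.38,174.05),(.608,.001,.38,174.05),(.608,.001,.25,174.05))
E
```

```text
now [0.2134 0.5066 0.2307] th 157.15 gap 1.002 q6 81.3 t 0.1 F [ 0.7  0.4 -0.2] tilt [-1.7993e+02 -1.0000e-02]
(0.213, 0.507, 0.38, 174.05) -> [ 0.0015  0.     -0.3732] turn -0.3756
(0.608, 0.001, 0.38, 174.05) -> [-1.3998 -0.7822 -0.3725] turn -0.3756
(0.608, 0.001, 0.25, 174.05) -> [-1.3998 -0.7818 -0.0475] turn -0.3756
```

Call:
arm_command(commands=[[0,0,-0.37,-0.2],[0,0,-0.37,-0.376],[0,0,-0.37,-0.376],[-0.7,-0.39,-0.37,-0.376],[-0.7,-0.39,-0.37,-0.376],[-0.7,-0.39,-0.37,-0.376],[-0.7,-0.39,-0.37,-0.376],[-0.7,-0.39,-0.37,-0.376],[-0.7,-0.39,-0.37,-0.376],[-0.7,-0.39,-0.37,-0.376],[-0.7,-0.39,-0.37,-0.376]], gripper=1)

```text
clock: 1.02
tcp_pos: [0.4124, 0.2518, 0.3793]
eef_rot: [-180.0, 0.0, 174.0]
contact_force: [-0.1, 0.8, -0.3]
finger_gap: 0.997
grasp_force: 0.0
```

Run:
```python
from h import *
need((.608,.001,.32,174.05))
```

```text
now [0.4124 0.2518 0.3793] th 174.00 gap 0.997 q6 27.5 t 1.0 F [-0.1  0.8 -0.3] tilt [-179.97    0.  ]
(0.608, 0.001, 0.32, 174.05) -> [-0.5518 -0.5723  0.1485] turn -0.0011
```

Call:
arm_command(commands=[[-0.552,-0.572,0.1,0],[-0.552,-0.572,0.1,0],[-0.552,-0.572,0.1,0],[-0.552,-0.572,0.1,0],[-0.552,-0.572,0.1,0],[-0.552,-0.572,0.1,0],[-0.552,-0.572,0.1,0],[-0.552,-0.572,0.1,0],[-0.552,-0.572,0.1,0],[-0.552,-0.572,0.1,0],[-0.552,-0.572,0.1,0],[-0.552,-0.572,0.1,0]])

```text
clock: 2.02
tcp_pos: [0.6065, 0.0048, 0.3397]
eef_rot: [180.0, 0.0, 174.1]
contact_force: [-0.4, -0.1, 0.0]
finger_gap: 0.999
grasp_force: 0.0
```

Run:
```python
from h import *
need((.608,.001,.251,174.05))
```

```text
now [0.6065 0.0048 0.3397] th 174.12 gap 0.999 q6 -1.6 t 2.0 F [-0.4 -0.1  0. ] tilt [1.7999e+02 2.0000e-02]
(0.608, 0.001, 0.251, 174.05) -> [-0.0046 -0.0091  0.2218] turn 0.0016
```

Call:
arm_command(commands=[[-0.004,-0.008,0.1,0],[-0.004,-0.008,0.15,0],[-0.004,-0.008,0.2,0],[-0.004,-0.008,0.222,0],[-0.004,-0.008,0.222,0],[-0.004,-0.008,0.222,0]])

```text
clock: 2.52
tcp_pos: [0.6081, 0.0013, 0.2516]
eef_rot: [180.0, 0.0, 174.1]
contact_force: [-0.5, 0.4, -0.0]
finger_gap: 1.004
grasp_force: 0.0
```

Call:
arm_command(commands=[[0,0,0,0],[0,0,0,0],[0,0,0,0],[0,0,0,0],[0,0,0,0],[0,0,0,0],[0,0,0,0],[0,0,0,0]], gripper=-1)

```text
clock: 3.18
tcp_pos: [0.6083, 0.0002, 0.2508]
eef_rot: [-180.0, 0.0, 174.1]
contact_force: [-0.3, -3.7, 2.4]
finger_gap: 0.179
grasp_force: 58.8
```

Run:
```python
from h import *
need((.608,.001,.258,174.05))
```

```text
now [6.083e-01 2.000e-04 2.508e-01] th 174.06 gap 0.179 q6 -1.9 t 3.2 F [-0.3 -3.7  2.4] tilt [-1.7997e+02  3.0000e-02]
(0.608, 0.001, 0.258, 174.05) -> [ 0.0011  0.0019 -0.0181] turn 0.0002
```

Call:
arm_command(commands=[[0,-0.002,-0.008,0],[0,-0.002,-0.015,0],[0,-0.002,-0.015,0.05],[0,-0.002,-0.015,0.15],[0,-0.002,-0.015,0.27],[0,-0.002,-0.015,0.39],[0,-0.002,-0.015,0.51],[0,-0.002,-0.015,0.63],[0,-0.002,-0.015,0.75],[0,-0.002,-0.015,0.87],[0,-0.002,-0.015,0.95],[0,-0.002,-0.015,1]])

```text
clock: 4.18
tcp_pos: [0.6082, 0.0001, 0.2559]
eef_rot: [-180.0, -0.1, 128.9]
contact_force: [1.3, 0.0, -6.7]
finger_gap: 0.18
grasp_force: 58.5
```

Run:
```python
from h import *
need((.608,.001,.257,94.07))
```

```text
now [6.082e-01 1.000e-04 2.559e-01] th 128.87 gap 0.180 q6 43.2 t 4.2 F [ 1.3  0.  -6.7] tilt [-1.7998e+02 -6.0000e-02]
(0.608, 0.001, 0.257, 94.07) -> [ 0.0021  0.001  -0.0027] turn 0.7734
```

Call:
arm_command(commands=[[0,0,0,0.1],[0,0,0,0.22],[0,0,0,0.34],[0,0,0,0.46],[0,0,0,0.58],[0,0,0,0.68],[0,0,0,0.74],[0,0,0,0.773],[0,0,0,0.773],[0,0,0,0.773]])

```text
clock: 5.02
tcp_pos: [0.6082, 0.0001, 0.2561]
eef_rot: [-180.0, -0.0, 94.4]
contact_force: [3.2, 1.8, -6.2]
finger_gap: 0.178
grasp_force: 58.6
```

Run:
```python
from h import *
need((.608,.0,.249,94.07))
i=crop("top",200,120,85,115,5,"c4.png")
```

```text
now [6.082e-01 1.000e-04 2.561e-01] th 94.35 gap 0.178 q6 77.7 t 5.0 F [ 3.2  1.8 -6.2] tilt [-1.7997e+02 -3.0000e-02]
(0.608, 0.0, 0.249, 94.07) -> [-0.0002 -0.0006  0.0177] turn 0.0063
```

Call:
arm_command(commands=[[0,0,0.008,0],[0,0,0.013,0],[0,0,0.018,0],[0,0,0.023,0],[0,0,0.023,0]])

```text
clock: 5.48
tcp_pos: [0.6082, 0.0, 0.2469]
eef_rot: [-180.0, -0.0, 94.3]
contact_force: [3.5, 3.7, -5.0]
finger_gap: 0.178
grasp_force: 58.7
```

Call:
arm_command(commands=[[0,0,0.008,0],[0,0,0.014,0],[0,0,0.019,0],[0,0,0.019,0],[0,0,0.019,0]])

```text
clock: 5.9
tcp_pos: [0.6082, -0.0, 0.2397]
eef_rot: [180.0, -0.0, 94.3]
contact_force: [2.8, 5.4, -5.0]
finger_gap: 0.177
grasp_force: 59.0
```

Call:
arm_command(commands=[[0,0,0,0],[0,0,0,0],[0,0,0,0],[0,0,0,0],[0,0,0,0],[0,0,0,0]], gripper=1)

```text
clock: 6.4
tcp_pos: [0.6081, -0.0003, 0.2398]
eef_rot: [180.0, 0.0, 94.3]
contact_force: [0.4, 0.4, -0.5]
finger_gap: 0.993
grasp_force: 0.0
```

Call:
arm_command(commands=[[0,0,-0.1,0],[0,0,-0.2,0],[0,0,-0.3,0],[0,0,-0.3,0],[0,0,-0.3,0],[0.2,0.4,-0.3,0],[0.2,0.4,-0.3,0],[0.2,0.4,-0.3,0],[0.2,0.4,-0.3,0],[0.2,0.4,-0.3,0],[0.2,0.4,-0.3,0],[0.2,0.4,-0.3,0]])

```text
clock: 7.4
tcp_pos: [0.752, 0.0908, 0.3445]
eef_rot: [179.3, 0.0, 94.3]
contact_force: [-1.3, 0.3, -0.6]
finger_gap: 1.002
grasp_force: 0.0
```

Run:
```python
from h import *
need((.4,.2,.38,94.07))
t=robot.capture("top");s=robot.capture("side");cv2.imwrite("pics/t1.png",t);cv2.imwrite("pics/s1.png",s)
c=np.zeros((600,800,3),np.uint8);c[:,:400]=cv2.resize(t[120:240,200:280],None,fx=5,fy=5,interpolation=2);c[:480,400:]=cv2.resize(s[140:260,210:310],None,fx=4,fy=4,interpolation=2)
cv2.imwrite("pics/c5.png",c)
```

```text
now [0.752  0.0908 0.3445] th 94.34 gap 1.002 q6 86.2 t 7.4 F [-1.3  0.3 -0.6] tilt [1.7927e+02 1.0000e-02]
(0.4, 0.2, 0.38, 94.07) -> [ 0.3388 -0.8556 -0.0995] turn 0.0060
```

View pics/c5.png

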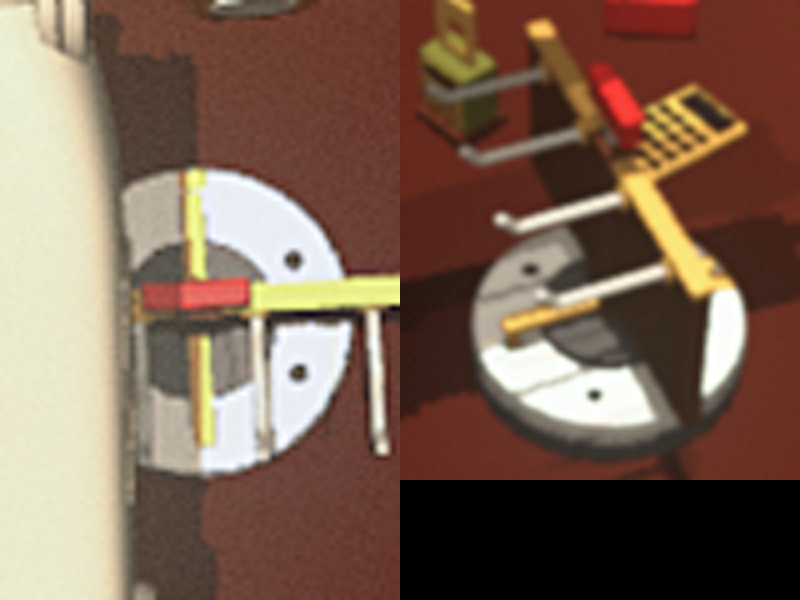

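Run:
```python
from h import *
need((.3998,.1944,.36,82.5))
ax=np.array([.608,.0005]);
for b in(4.07,4.3):
    r=np.radians(b);u=-np.array([np.cos(r),np.sin(r)]);v=np.array([-np.sin(r),np.cos(r)])
    for k in(-.108,-.036,.036,.108):
        p=ax+.058*u+k*v; tip=np.r_[p+.037*u,.222]
        print(b,k,p.round(4),"tip px top",proj("top",[tip]).round(1),"side",proj("side",[tip]).round(1))
```

```text
now [0.7509 0.0898 0.3478] th 94.27 gap 1.000 q6 86.2 t 7.5 F [-0.1 -1.1 -0.2] tilt [1.7906e+02 2.0000e-02]
(0.3998, 0.1944, 0.36, 82.5) -> [ 0.326  -0.8552 -0.0446] turn 0.2616
4.07 -0.108 [ 0.5578 -0.1113] tip px top [[276.1 208.9]] side [[245.  212.4]]
4.07 -0.036 [ 0.5527 -0.0395] tip px top [[252.5 210.1]] side [[235.  193.6]]
4.07 0.036 [0.5476 0.0323] tip px top [[228.8 211.2]] side [[226.  176.3]]
4.07 0.108 [0.5425 0.1041] tip px top [[205.1 212.4]] side [[217.7 160.6]]
4.3 -0.108 [ 0.5583 -0.1115] tip px top [[276.3 208.8]] side [[245.2 212.5]]
4.3 -0.036 [ 0.5529 -0.0397] tip px top [[252.6 210. ]] side [[235.1 193.6]]
4.3 0.036 [0.5475 0.032 ] tip px top [[228.9 211.3]] side [[226.  176.4]]
4.3 0.108 [0.5421 0.1038] tip px top [[205.2 212.5]] side [[217.6 160.7]]
```

Call:
arm_command(commands=[[0.326,-0.855,-0.045,0.13],[0.326,-0.855,-0.045,0.26],[0.326,-0.855,-0.045,0.26],[0.326,-0.855,-0.045,0.26],[0.326,-0.855,-0.045,0.26],[0.326,-0.855,-0.045,0.26],[0.326,-0.855,-0.045,0.26],[0.326,-0.855,-0.045,0.26],[0.326,-0.855,-0.045,0.26],[0.326,-0.855,-0.045,0.26],[0.326,-0.855,-0.045,0.26],[0.326,-0.855,-0.045,0.26]])

```text
clock: 8.5
tcp_pos: [0.3992, 0.1942, 0.3612]
eef_rot: [178.8, -0.3, 82.6]
contact_force: [-0.4, 0.4, -0.2]
finger_gap: 0.999
grasp_force: 0.0
```

Run:
```python
from h import *
need((.3998,.1944,.119,82.5))
```

```text
now [0.3992 0.1942 0.3612] th 82.61 gap 0.999 q6 112.6 t 8.5 F [-0.4  0.4 -0.2] tilt [178.82  -0.25]
(0.3998, 0.1944, 0.119, 82.5) -> [-0.0021 -0.0111  0.6053] turn 0.0024
```

Call:
arm_command(commands=[[-0.002,-0.011,0.1,0],[-0.002,-0.011,0.2,0],[-0.002,-0.011,0.3,0],[-0.002,-0.011,0.4,0],[-0.002,-0.011,0.48,0],[-0.002,-0.011,0.54,0],[-0.002,-0.011,0.58,0],[-0.002,-0.011,0.605,0],[-0.002,-0.011,0.605,0],[-0.002,-0.011,0.605,0]])

```text
clock: 9.33
tcp_pos: [0.4008, 0.1941, 0.1174]
eef_rot: [179.1, -0.2, 82.5]
contact_force: [-0.5, 0.2, -0.3]
finger_gap: 0.999
grasp_force: 0.0
```

Run:
```python
from h import *
need((.3998,.1944,.119,82.5))
t=robot.capture("top");s=robot.capture("side")
c=np.zeros((400,800,3),np.uint8);c[:,:400]=cv2.resize(t[200:280,140:220],None,fx=5,fy=5,interpolation=2);c[:,400:]=cv2.resize(s[140:220,150:230],None,fx=5,fy=5,interpolation=2)
cv2.imwrite("pics/c6.png",c)
```

```text
now [0.4008 0.1941 0.1174] th 82.51 gap 0.999 q6 112.7 t 9.3 F [-0.5  0.2 -0.3] tilt [ 1.7907e+02 -1.5000e-01]
(0.3998, 0.1944, 0.119, 82.5) -> [ 0.0004 -0.0025 -0.0042] turn 0.0002
```

View pics/c6.png

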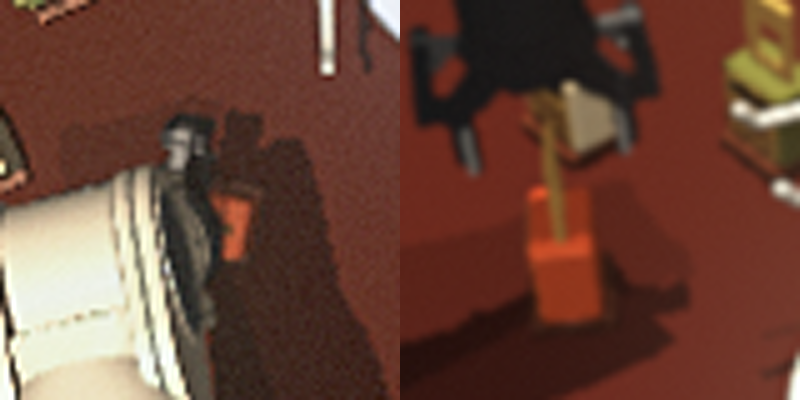

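Call:
arm_command(commands=[[0,-0.002,-0.004,0],[0,-0.002,-0.004,0],[0,-0.002,-0.004,0],[0,-0.002,-0.004,0],[0,-0.002,-0.004,0],[0,-0.002,-0.004,0],[0,-0.002,-0.004,0],[0,-0.002,-0.004,0],[0,-0.002,-0.004,0]], gripper=-1)

```text
clock: 10.18
tcp_pos: [0.3995, 0.1951, 0.1195]
eef_rot: [179.0, -0.2, 82.6]
contact_force: [-1.3, 0.6, 5.1]
finger_gap: 0.04
grasp_force: 61.6
```

Run:
```python
from h import *
need((.40,.1944,.28,82.5),(.457,-.047,.30,94.2),(.457,-.047,.235,94.2))
```

```text
now [0.3995 0.1951 0.1195] th 82.59 gap 0.040 q6 112.7 t 10.2 F [-1.3  0.6  5.1] tilt [179.    -0.21]
(0.4, 0.1944, 0.28, 82.5) -> [ 0.      0.0084 -0.4011] turn 0.0021
(0.457, -0.047, 0.3, 94.2) -> [-0.5799  0.2284 -0.4494] turn -0.2579
(0.457, -0.047, 0.235, 94.2) -> [-0.5805  0.2255 -0.2869] turn -0.2579
```

Call:
arm_command(commands=[[0,0,-0.05,0],[0,0,-0.13,0],[0,0,-0.21,0],[0,0,-0.29,0],[0,0,-0.37,0],[0,0,-0.43,0],[0,0,-0.45,0]])

```text
clock: 10.77
tcp_pos: [0.3971, 0.1949, 0.3025]
eef_rot: [178.8, -0.3, 82.6]
contact_force: [1.0, 0.2, -2.7]
finger_gap: 0.039
grasp_force: 60.6
```

Run:
```python
from h import *
need((.463,-.0462,.30,94.2))
```

```text
now [0.3971 0.1949 0.3025] th 82.59 gap 0.039 q6 112.8 t 10.8 F [ 1.   0.2 -2.7] tilt [178.77  -0.28]
(0.463, -0.0462, 0.3, 94.2) -> [-0.5764  0.2411  0.0086] turn -0.2580
```

Call:
arm_command(commands=[[-0.04,0.017,0.008,-0.02],[-0.1,0.042,0.008,-0.05],[-0.17,0.071,0.008,-0.1],[-0.24,0.1,0.008,-0.15],[-0.31,0.13,0.008,-0.2],[-0.38,0.159,0.008,-0.25],[-0.45,0.188,0.008,-0.258],[-0.51,0.213,0.008,-0.258],[-0.55,0.23,0.008,-0.258],[-0.57,0.239,0.008,-0.258],[-0.576,0.241,0.008,-0.258],[-0.576,0.241,0.008,-0.258]])

```text
clock: 11.77
tcp_pos: [0.4621, -0.0462, 0.2963]
eef_rot: [179.1, -0.0, 94.2]
contact_force: [-0.7, 0.4, -1.5]
finger_gap: 0.044
grasp_force: 60.5
```

Run:
```python
from h import *
need((.463,-.0462,.2335,94.2),(.5528,-.0396,.2335,94.2),(.5528,-.0396,.216,94.2))
```

```text
now [ 0.4621 -0.0462  0.2963] th 94.15 gap 0.044 q6 69.5 t 11.8 F [-0.7  0.4 -1.5] tilt [ 1.7906e+02 -2.0000e-02]
(0.463, -0.0462, 0.2335, 94.2) -> [-0.0002 -0.0002  0.1569] turn -0.0011
(0.5528, -0.0396, 0.2335, 94.2) -> [-0.      0.2248  0.1606] turn -0.0011
(0.5528, -0.0396, 0.216, 94.2) -> [-0.      0.2241  0.2044] turn -0.0011
```

Call:
arm_command(commands=[[0,0,0.04,0],[0,0,0.09,0],[0,0,0.13,0],[0,0,0.155,0],[0,0,0.157,0],[0,0,0.157,0]])

```text
clock: 12.27
tcp_pos: [0.4631, -0.0454, 0.2343]
eef_rot: [179.0, -0.0, 94.3]
contact_force: [0.1, 0.4, -1.4]
finger_gap: 0.041
grasp_force: 60.6
```

Run:
```python
from h import *
need((.5528,-.0396,.2335,94.2),(.5528,-.0396,.219,94.2))
crop("side",195,140,80,80,7,"c7.png")
```

```text
now [ 0.4631 -0.0454  0.2343] th 94.25 gap 0.041 q6 69.6 t 12.3 F [ 0.1  0.4 -1.4] tilt [179.01  -0.  ]
(0.5528, -0.0396, 0.2335, 94.2) -> [-0.0023  0.2246  0.0059] turn 0.0012
(0.5528, -0.0396, 0.219, 94.2) -> [-0.0023  0.224   0.0422] turn 0.0012
```

View pics/c7.png

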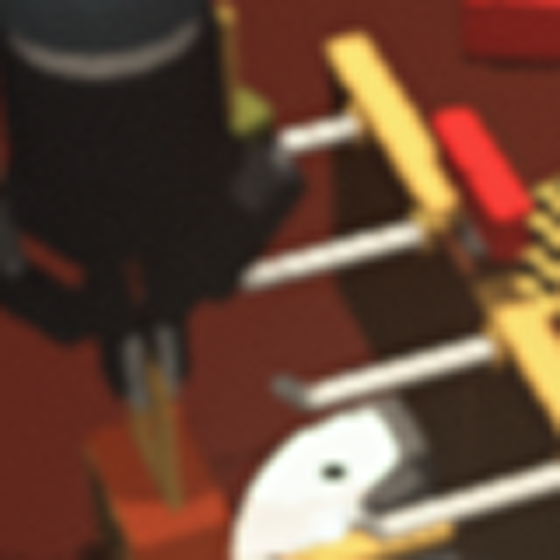

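Call:
arm_command(commands=[[-0.002,0.02,0.004,0],[-0.002,0.05,0.004,0],[-0.002,0.08,0.004,0],[-0.002,0.11,0.004,0],[-0.002,0.14,0.004,0],[-0.002,0.17,0.004,0],[-0.002,0.2,0.004,0],[-0.002,0.22,0.004,0],[-0.002,0.2245,0.004,0],[-0.002,0.2245,0.004,0]])

```text
clock: 13.15
tcp_pos: [0.5537, -0.0403, 0.2339]
eef_rot: [179.0, 0.0, 94.2]
contact_force: [0.5, -0.7, -1.6]
finger_gap: 0.039
grasp_force: 60.5
```

Run:
```python
from h import *
need((.5528,-.0396,.2335,94.2),(.5528,-.0396,.216,94.2))
```

```text
now [ 0.5537 -0.0403  0.2339] th 94.21 gap 0.039 q6 72.8 t 13.2 F [ 0.5 -0.7 -1.6] tilt [1.79e+02 1.00e-02]
(0.5528, -0.0396, 0.2335, 94.2) -> [ 0.002  -0.0022  0.0011] turn 0.0002
(0.5528, -0.0396, 0.216, 94.2) -> [ 0.002  -0.003   0.0448] turn 0.0002
```

Call:
arm_command(commands=[[0,0,0.01,0],[0,0,0.02,0],[0,0,0.03,0],[0,0,0.038,0],[0,0,0.045,0],[0,0,0.045,0]])

```text
clock: 13.65
tcp_pos: [0.5529, -0.0403, 0.2156]
eef_rot: [179.0, 0.0, 94.2]
contact_force: [-0.1, 0.7, -1.1]
finger_gap: 0.04
grasp_force: 60.5
```

Call:
arm_command(commands=[[0,0,0,0],[0,0,0,0],[0,0,0,0]], gripper=-0.6)

```text
clock: 13.9
tcp_pos: [0.5535, -0.0404, 0.2166]
eef_rot: [178.9, 0.0, 94.2]
contact_force: [0.6, 0.5, 0.5]
finger_gap: 0.199
grasp_force: 0.0
```

Call:
arm_command(commands=[[0,0,-0.02,0],[0,0,-0.06,0],[0,0,-0.12,0],[0,0,-0.2,0],[0,0,-0.28,0],[0,0,-0.36,0],[0,0,-0.36,0]])

```text
clock: 14.48
tcp_pos: [0.5515, -0.0406, 0.3671]
eef_rot: [178.5, 0.2, 94.2]
contact_force: [-0.4, -0.9, 0.3]
finger_gap: 0.2
grasp_force: 0.0
```

Run:
```python
from h import *
need((.435,.3598,.36,114))
crop("side",195,130,90,90,6,"c8.png")
```

```text
now [ 0.5515 -0.0406  0.3671] th 94.20 gap 0.200 q6 72.7 t 14.5 F [-0.4 -0.9  0.3] tilt [1.7847e+02 1.7000e-01]
(0.435, 0.3598, 0.36, 114) -> [ 1.0198 -0.2175  0.0089] turn -0.4400
```

View pics/c8.png

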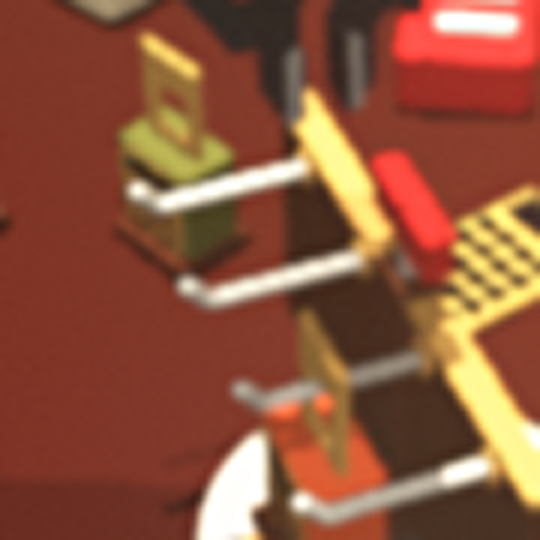

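Call:
arm_command(commands=[[0.5,-0.11,0,-0.22],[0.5,-0.11,0,-0.44],[0.5,-0.11,0,-0.44],[0.5,-0.11,0,-0.44],[0.5,-0.11,0,-0.44],[0.5,-0.11,0,-0.44],[0.5,-0.11,0,-0.44],[0.5,-0.11,0,-0.44]], gripper=1)

```text
clock: 15.2
tcp_pos: [0.4921, 0.1558, 0.3591]
eef_rot: [179.1, 0.4, 114.0]
contact_force: [0.5, -0.3, 0.2]
finger_gap: 0.997
grasp_force: 0.0
```

```bash
cat >> h.py <<'E'
RNG={"olive":((22,90,60),(34,255,255)),"cream":((0,0,150),(40,90,255)),"teal":((80,90,80),(100,255,255))}
POS={"olive":(.5696,.2991),"cream":(.435,.3598),"teal":(.4608,-.3726)}
def check(names):
    """mask centroid near where each case stood, first pictures against now (both views)"""
    for cam in("top","side"):
        a=cv2.imread(f"pics/{cam}0.png");b=robot.capture(cam)
        for n in names:
            u,v=proj(cam,[[*POS[n],.076]])[0].astype(int)
            sl=np.s_[max(v-22,0):v+22,max(u-22,0):u+22];o=[]
            for i in(a,b):
                m=cv2.inRange(cv2.cvtColor(i[sl],cv2.COLOR_BGR2HSV),*RNG[n]);M_=cv2.moments(m,True)
                o.append((int(M_["m00"]),round(M_["m10"]/max(M_["m00"],1),1),round(M_["m01"]/max(M_["m00"],1),1)))
            print(cam,n,*o)
E
python3 - <<'E'
from h import *
need((.435,.3598,.36,114),(.435,.3598,.119,114))
check(["olive","cream","teal"])
E
```

```text
now [0.4921 0.1558 0.3591] th 114.05 gap 0.997 q6 74.3 t 15.2 F [ 0.5 -0.3  0.2] tilt [179.08   0.37]
(0.435, 0.3598, 0.36, 114) -> [ 0.524   0.0775 -0.0043] turn 0.0010
(0.435, 0.3598, 0.119, 114) -> [0.5279 0.0678 0.5981] turn 0.0010
top olive (207, 22.3, 22.5) (173, 22.8, 21.5)
top cream (81, 21.1, 22.3) (875, 30.8, 20.9)
top teal (147, 21.7, 21.2) (149, 21.6, 21.2)
side olive (191, 24.7, 27.0) (173, 25.2, 25.4)
side cream (211, 25.0, 27.4) (217, 25.1, 27.5)
side teal (285, 23.3, 27.7) (291, 23.4, 28.0)
```

Call:
arm_command(commands=[[0.525,0.077,0,0],[0.525,0.077,0,0],[0.525,0.077,0,0],[0.525,0.077,0,0],[0.525,0.077,0,0],[0.525,0.077,0,0],[0.526,0.07,0.1,0],[0.526,0.07,0.2,0],[0.526,0.07,0.3,0],[0.526,0.07,0.36,0],[0.526,0.07,0.36,0]])

```text
clock: 16.22
tcp_pos: [0.4338, 0.357, 0.2092]
eef_rot: [179.6, 0.4, 113.9]
contact_force: [0.8, 0.6, -0.1]
finger_gap: 1.005
grasp_force: 0.0
```

Run:
```python
from h import *
need((.435,.3598,.119,114))
check(["cream"])
```

```text
now [0.4338 0.357  0.2092] th 113.87 gap 1.005 q6 97.3 t 16.2 F [ 0.8  0.6 -0.1] tilt [179.55   0.43]
(0.435, 0.3598, 0.119, 114) -> [0.0069 0.0038 0.2255] turn -0.0029
top cream (81, 21.1, 22.3) (50, 25.5, 21.4)
side cream (211, 25.0, 27.4) (150, 26.1, 29.8)
```

Call:
arm_command(commands=[[0.007,0.003,0.08,0],[0.007,0.003,0.15,0],[0.007,0.003,0.2,0],[0.007,0.003,0.22,0],[0.007,0.003,0.225,0],[0.007,0.003,0.225,0]])

```text
clock: 16.82
tcp_pos: [0.4374, 0.3629, 0.1262]
eef_rot: [178.9, 0.3, 114.0]
contact_force: [0.0, -0.3, 0.2]
finger_gap: 1.002
grasp_force: 0.0
```

Run:
```python
from h import *
need((.435,.3598,.119,114))
```

```text
now [0.4374 0.3629 0.1262] th 113.96 gap 1.002 q6 97.5 t 16.8 F [ 0.  -0.3  0.2] tilt [178.94   0.34]
(0.435, 0.3598, 0.119, 114) -> [-0.0045 -0.0091  0.0178] turn -0.0009
```

Call:
arm_command(commands=[[0,0,0,0],[0,0,0,0],[0,0,0,0],[0,0,0,0],[0,0,0,0],[0,0,0,0],[0,0,0,0],[0,0,0,0],[0,0,0,0]], gripper=-1)

```text
clock: 17.57
tcp_pos: [0.4363, 0.3627, 0.1247]
eef_rot: [179.0, 0.4, 114.0]
contact_force: [-0.7, 0.5, 2.9]
finger_gap: 0.038
grasp_force: 62.7
```

Call:
arm_command(commands=[[0,0,-0.05,0],[0,0,-0.13,0],[0,0,-0.21,0],[0,0,-0.29,0],[0,0,-0.37,0],[0,0,-0.43,0],[0,0,-0.47,0]])

```text
clock: 18.15
tcp_pos: [0.4332, 0.3626, 0.3152]
eef_rot: [178.9, 0.3, 114.0]
contact_force: [0.3, -0.5, -1.1]
finger_gap: 0.038
grasp_force: 62.1
```

Run:
```python
from h import *
need((.457,.0256,.30,94.2))
```

```text
now [0.4332 0.3626 0.3152] th 113.99 gap 0.038 q6 97.7 t 18.1 F [ 0.3 -0.5 -1.1] tilt [178.89   0.34]
(0.457, 0.0256, 0.3, 94.2) -> [-0.7936 -0.2891  0.0371] turn 0.4399
```

Call:
arm_command(commands=[[-0.06,-0.022,0,0.1],[-0.14,-0.051,0.037,0.2],[-0.23,-0.084,0.037,0.3],[-0.32,-0.116,0.037,0.4],[-0.41,-0.149,0.037,0.44],[-0.5,-0.182,0.037,0.44],[-0.59,-0.214,0.037,0.44],[-0.67,-0.244,0.037,0.44],[-0.73,-0.265,0.037,0.44],[-0.77,-0.28,0.037,0.44],[-0.785,-0.285,0.037,0.44],[-0.788,-0.286,0.037,0.44]])

```text
clock: 19.15
tcp_pos: [0.457, 0.0269, 0.2975]
eef_rot: [179.0, 0.0, 94.1]
contact_force: [-0.1, 0.5, -1.4]
finger_gap: 0.037
grasp_force: 62.1
```

Run:
```python
from h import *
need((.4577,.0277,.2377,94.2))
```

```text
now [0.457  0.0269 0.2975] th 94.07 gap 0.037 q6 78.7 t 19.1 F [-0.1  0.5 -1.4] tilt [1.7901e+02 1.0000e-02]
(0.4577, 0.0277, 0.2377, 94.2) -> [ 0.0019 -0.0007  0.1496] turn -0.0029
```

Call:
arm_command(commands=[[0.002,0,0.04,-0.003],[0.002,0,0.09,-0.003],[0.002,0,0.125,-0.003],[0.002,0,0.145,-0.003],[0.002,0,0.15,-0.003],[0.002,0,0.15,-0.003],[0.002,0,0.15,-0.003]])

```text
clock: 19.73
tcp_pos: [0.4583, 0.0292, 0.2385]
eef_rot: [178.9, 0.0, 94.4]
contact_force: [0.5, -0.4, -1.8]
finger_gap: 0.036
grasp_force: 62.1
```

Run:
```python
from h import *
need((.5475,.0343,.2377,94.2))
crop("side",185,120,90,90,6,"c9.png")
```

```text
now [0.4583 0.0292 0.2385] th 94.37 gap 0.036 q6 78.7 t 19.7 F [ 0.5 -0.4 -1.8] tilt [1.7894e+02 2.0000e-02]
(0.5475, 0.0343, 0.2377, 94.2) -> [-0.0043  0.2233  0.0061] turn 0.0037
```

View pics/c9.png

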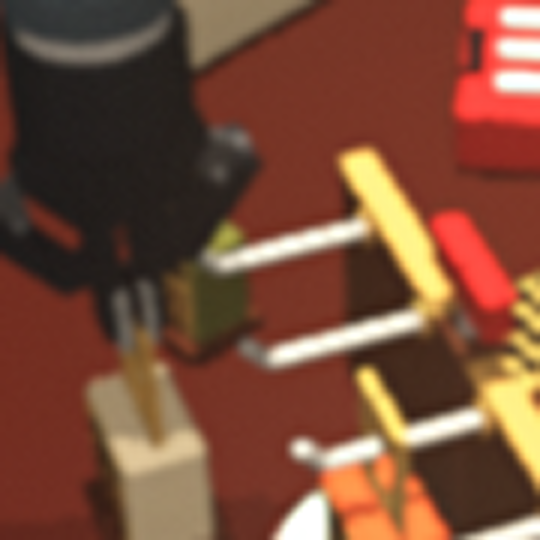

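Call:
arm_command(commands=[[-0.003,0.02,0.005,0],[-0.004,0.05,0.005,0],[-0.004,0.08,0.005,0],[-0.004,0.11,0.005,0],[-0.004,0.14,0.005,0],[-0.004,0.17,0.005,0],[-0.004,0.2,0.005,0],[-0.004,0.22,0.005,0],[-0.004,0.223,0.005,0],[-0.004,0.223,0.005,0]])

```text
clock: 20.62
tcp_pos: [0.5477, 0.034, 0.237]
eef_rot: [179.0, 0.0, 94.3]
contact_force: [-0.1, -1.7, -2.2]
finger_gap: 0.035
grasp_force: 62.1
```

Run:
```python
from h import *
need((.5475,.0343,.2205,94.2))
```

```text
now [0.5477 0.034  0.237 ] th 94.33 gap 0.035 q6 80.4 t 20.6 F [-0.1 -1.7 -2.2] tilt [1.7902e+02 1.0000e-02]
(0.5475, 0.0343, 0.2205, 94.2) -> [ 0.0008 -0.001   0.0412] turn 0.0029
```

Call:
arm_command(commands=[[0,0,0.01,0.003],[0,0,0.02,0.003],[0,0,0.03,0.003],[0,0,0.036,0.003],[0,0,0.041,0.003],[0,0,0.041,0.003]])

```text
clock: 21.12
tcp_pos: [0.547, 0.034, 0.2206]
eef_rot: [179.0, 0.0, 94.2]
contact_force: [-0.3, -0.1, -1.5]
finger_gap: 0.04
grasp_force: 62.1
```

Call:
arm_command(commands=[[0,0,0,0],[0,0,0,0],[0,0,0,0]], gripper=-0.6)

```text
clock: 21.37
tcp_pos: [0.5475, 0.034, 0.2214]
eef_rot: [178.9, 0.0, 94.2]
contact_force: [-0.2, -1.1, 0.7]
finger_gap: 0.2
grasp_force: 0.0
```

Call:
arm_command(commands=[[0,0,-0.02,0],[0,0,-0.06,0],[0,0,-0.12,0],[0,0,-0.2,0],[0,0,-0.28,0],[0,0,-0.35,0],[0,0,-0.35,0]])

```text
clock: 21.95
tcp_pos: [0.5456, 0.0338, 0.3673]
eef_rot: [178.5, 0.1, 94.2]
contact_force: [0.5, -0.0, 0.2]
finger_gap: 0.197
grasp_force: 0.0
```

Run:
```python
from h import *
need((.5696,.2991,.36,113.5))
check(["olive","teal"])
```

```text
now [0.5456 0.0338 0.3673] th 94.20 gap 0.197 q6 80.5 t 21.9 F [ 0.5 -0.   0.2] tilt [1.7849e+02 1.0000e-01]
(0.5696, 0.2991, 0.36, 113.5) -> [0.6571 0.1079 0.02  ] turn -0.4289
top olive (207, 22.3, 22.5) (223, 25.0, 32.3)
top teal (147, 21.7, 21.2) (147, 21.6, 21.2)
side olive (191, 24.7, 27.0) (175, 17.2, 29.1)
side teal (285, 23.3, 27.7) (331, 24.4, 29.5)
```

Run:
```python
from h import *
t=robot.capture("top");s=robot.capture("side");cv2.imwrite("pics/t2.png",t);cv2.imwrite("pics/s2.png",s)
c=np.zeros((560,800,3),np.uint8);c[:560,:400]=cv2.resize(t[170:240,130:180],None,fx=8,fy=8,interpolation=2);c[:,400:]=cv2.resize(s[130:200,200:250],None,fx=8,fy=8,interpolation=2)
cv2.imwrite("pics/c10.png",c)
```

```text
(no output)
```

View pics/c10.png

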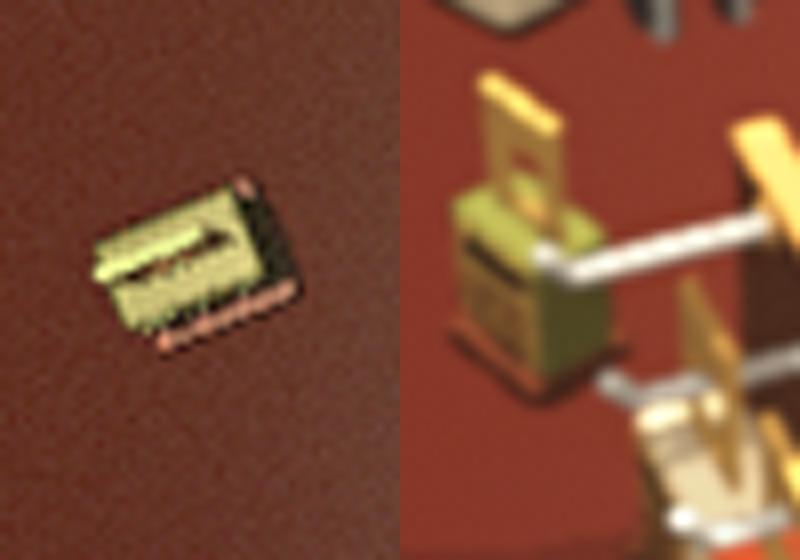

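Run:
```python
from h import *
P=lambda pts,x0,y0,z:plane("top",[[x0+(a+.5)/8-.5,y0+(b+.5)/8-.5] for a,b in pts],z)
p=P([(232,188),(262,270),(135,330),(100,245)],130,170,.076)[:,:2];c=p.mean(0);L=(p[0]+p[1]-p[2]-p[3])/2;W=(p[0]+p[3]-p[1]-p[2])/2
print(c.round(4),[np.degrees(np.arctan2(*k[::-1])).round(1) for k in(L,W)],np.linalg.norm(L),np.linalg.norm(W))
for a in(-66,-68,-70):
    u=np.array([np.cos(np.radians(a)),np.sin(np.radians(a))])
    e=np.array([np.r_[c+u*.023,.139],np.r_[c-u*.023,.139]])
    print(a,((proj("top",e)-[130,170]+.5)*8).round(0).tolist(),((proj("side",e)-[200,130]+.5)*8+[400,0]).round(0).tolist())
need((*c,.34,112))
```

```text
[0.538 0.29 ] [np.float64(-64.3), np.float64(23.1)] 0.059312327989238044 0.03761242384137046
-66 [[206.0, 232.0], [101.0, 276.0]] [[554.0, 132.0], [486.0, 81.0]]
-68 [[207.0, 234.0], [100.0, 274.0]] [[552.0, 133.0], [488.0, 81.0]]
-70 [[208.0, 235.0], [99.0, 272.0]] [[551.0, 133.0], [489.0, 80.0]]
now [0.5447 0.0339 0.3605] th 94.19 gap 0.198 q6 80.5 t 22.1 F [-0.4  0.  -0.9] tilt [1.7903e+02 1.0000e-02]
(np.float64(0.5379581021543907), np.float64(0.28999213256287787), 0.34, 112) -> [0.6398 0.0292 0.0516] turn -0.3957
```

Call:
arm_command(commands=[[0.64,0.029,0.04,-0.2],[0.64,0.029,0.04,-0.407],[0.64,0.029,0.04,-0.407],[0.64,0.029,0.04,-0.407],[0.64,0.029,0.04,-0.407],[0.64,0.029,0.04,-0.407],[0.64,0.029,0.04,-0.407],[0.64,0.029,0.1,-0.407],[0.64,0.029,0.2,-0.407],[0.64,0.029,0.3,-0.407],[0.64,0.029,0.3,-0.407]], gripper=1)

```text
clock: 23.07
tcp_pos: [0.5353, 0.2885, 0.2314]
eef_rot: [180.0, 0.3, 112.5]
contact_force: [-0.1, -0.9, -0.3]
finger_gap: 0.999
grasp_force: 0.0
```

Run:
```python
from h import *
need((.538,.290,.119,112.5))
```

```text
now [0.5353 0.2885 0.2314] th 112.53 gap 0.999 q6 88.0 t 23.1 F [-0.1 -0.9 -0.3] tilt [179.99   0.3 ]
(0.538, 0.29, 0.119, 112.5) -> [0.0024 0.0075 0.281 ] turn 0.0006
```

Call:
arm_command(commands=[[0.001,0.004,0.08,0],[0.001,0.004,0.16,0],[0.001,0.004,0.22,0],[0.001,0.004,0.255,0],[0.001,0.004,0.265,0],[0.001,0.004,0.265,0],[0.001,0.004,0.265,0],[0.001,0.004,0.265,0]])

```text
clock: 23.73
tcp_pos: [0.544, 0.2915, 0.1371]
eef_rot: [178.9, 0.3, 112.5]
contact_force: [0.4, -0.2, 0.6]
finger_gap: 1.003
grasp_force: 0.0
```

Run:
```python
from h import *
need((.538,.290,.119,112.5))
```

```text
now [0.544  0.2915 0.1371] th 112.50 gap 1.003 q6 88.0 t 23.7 F [ 0.4 -0.2  0.6] tilt [178.89   0.34]
(0.538, 0.29, 0.119, 112.5) -> [ 0.0025 -0.0162  0.045 ] turn 0.0001
```

Call:
arm_command(commands=[[0.0025,-0.016,0.02,0],[0.0025,-0.016,0.04,0],[0.0025,-0.016,0.045,0],[0.0025,-0.016,0.045,0],[0.0025,-0.016,0.045,0]])

```text
clock: 24.15
tcp_pos: [0.5374, 0.2898, 0.1174]
eef_rot: [179.0, 0.3, 112.5]
contact_force: [0.6, -0.0, -0.2]
finger_gap: 1.003
grasp_force: 0.0
```

Run:
```python
from h import *
need((.538,.290,.119,112.5))
check(["olive"])
```

```text
now [0.5374 0.2898 0.1174] th 112.51 gap 1.003 q6 88.1 t 24.1 F [ 0.6 -0.  -0.2] tilt [179.02   0.33]
(0.538, 0.29, 0.119, 112.5) -> [-0.0002  0.0017 -0.004 ] turn 0.0001
top olive (207, 22.3, 22.5) (73, 30.7, 30.6)
side olive (191, 24.7, 27.0) (137, 21.2, 33.6)
```

Call:
arm_command(commands=[[0,0,0,0],[0,0,0,0],[0,0,0,0],[0,0,0,0],[0,0,0,0],[0,0,0,0],[0,0,0,0],[0,0,0,0],[0,0,0,0]], gripper=-1)

```text
clock: 25.0
tcp_pos: [0.5371, 0.2897, 0.1172]
eef_rot: [179.0, 0.3, 112.5]
contact_force: [-0.0, -0.1, 2.0]
finger_gap: 0.044
grasp_force: 60.1
```

Call:
arm_command(commands=[[0,0,-0.05,0],[0,0,-0.13,0],[0,0,-0.21,0],[0,0,-0.29,0],[0,0,-0.37,0],[0,0,-0.45,0],[0,0,-0.47,0],[0,0,-0.47,0]])

```text
clock: 25.67
tcp_pos: [0.5344, 0.2899, 0.3074]
eef_rot: [178.8, 0.3, 112.5]
contact_force: [0.7, 0.3, -2.3]
finger_gap: 0.041
grasp_force: 59.6
```

Run:
```python
from h import *
need((.4523,.0972,.30,94.2))
```

```text
now [0.5344 0.2899 0.3074] th 112.51 gap 0.041 q6 88.2 t 25.7 F [ 0.7  0.3 -2.3] tilt [178.79   0.34]
(0.4523, 0.0972, 0.3, 94.2) -> [-0.3662 -0.3743  0.0128] turn 0.4069
```

Call:
arm_command(commands=[[-0.015,-0.06,0.012,0.1],[-0.035,-0.14,0.012,0.2],[-0.055,-0.22,0.012,0.3],[-0.08,-0.29,0.012,0.38],[-0.14,-0.32,0.012,0.407],[-0.2,-0.335,0.012,0.407],[-0.26,-0.35,0.012,0.407],[-0.31,-0.362,0.012,0.407],[-0.345,-0.37,0.012,0.407],[-0.366,-0.374,0.012,0.407],[-0.366,-0.374,0.012,0.407],[-0.366,-0.374,0.012,0.407]])

```text
clock: 26.67
tcp_pos: [0.4514, 0.0971, 0.2976]
eef_rot: [179.1, -0.0, 94.1]
contact_force: [0.9, -0.4, -2.0]
finger_gap: 0.042
grasp_force: 59.6
```

Run:
```python
from h import *
need((.4525,.0974,.2305,94.2))
```

```text
now [0.4514 0.0971 0.2976] th 94.14 gap 0.042 q6 87.5 t 26.7 F [ 0.9 -0.4 -2. ] tilt [ 1.7908e+02 -1.0000e-02]
(0.4525, 0.0974, 0.2305, 94.2) -> [0.0006 0.     0.1677] turn -0.0013
```

Call:
arm_command(commands=[[0,0,0.04,0],[0,0,0.09,0],[0,0,0.135,0],[0,0,0.16,0],[0,0,0.168,0],[0,0,0.168,0],[0,0,0.168,0]])

```text
clock: 27.25
tcp_pos: [0.4531, 0.0975, 0.232]
eef_rot: [178.9, 0.0, 94.2]
contact_force: [0.2, 0.2, -0.1]
finger_gap: 0.049
grasp_force: 59.6
```

Run:
```python
from h import *
need((.5423,.1040,.2305,94.2))
```

```text
now [0.4531 0.0975 0.232 ] th 94.23 gap 0.049 q6 87.5 t 27.2 F [ 0.2  0.2 -0.1] tilt [1.7895e+02 1.0000e-02]
(0.5423, 0.104, 0.2305, 94.2) -> [-2.000e-04  2.235e-01  7.900e-03] turn 0.0007
```

Run:
```python
from h import *
crop("side",170,110,110,90,6,"c11.png"); need()
```

```text
now [0.4533 0.0974 0.2322] th 94.22 gap 0.041 q6 87.5 t 27.3 F [-0.4 -0.8 -1. ] tilt [1.7892e+02 2.0000e-02]
```

View pics/c11.png

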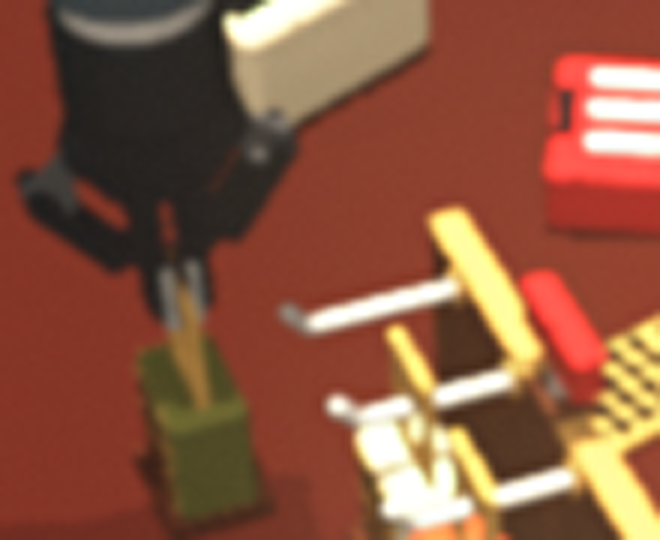

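Olive is held upright (around (195,430) of the crop), cream and orange hang. Insert.

Call:
arm_command(commands=[[0,0.02,0.005,0],[0,0.05,0.006,0],[0,0.08,0.006,0],[0,0.11,0.006,0],[0,0.14,0.006,0],[0,0.17,0.006,0],[0,0.2,0.006,0],[0,0.22,0.006,0],[0,0.223,0.006,0],[0,0.223,0.006,0]])

```text
clock: 28.13
tcp_pos: [0.5425, 0.1036, 0.2302]
eef_rot: [179.0, 0.0, 94.2]
contact_force: [-0.4, 0.2, -0.7]
finger_gap: 0.046
grasp_force: 59.6
```

Run:
```python
from h import *
need((.5423,.1040,.2140,94.2))
```

```text
now [0.5425 0.1036 0.2302] th 94.19 gap 0.046 q6 87.9 t 28.1 F [-0.4  0.2 -0.7] tilt [1.7902e+02 1.0000e-02]
(0.5423, 0.104, 0.214, 94.2) -> [ 0.001  -0.001   0.0404] turn -0.0003
```

Call:
arm_command(commands=[[0,0,0.01,0],[0,0,0.02,0],[0,0,0.03,0],[0,0,0.036,0],[0,0,0.04,0],[0,0,0.04,0]])

```text
clock: 28.63
tcp_pos: [0.5418, 0.1036, 0.2142]
eef_rot: [179.0, 0.0, 94.2]
contact_force: [0.3, -0.1, -1.3]
finger_gap: 0.044
grasp_force: 59.6
```

Call:
arm_command(commands=[[0,0,0,0],[0,0,0,0],[0,0,0,0]], gripper=-0.6)

```text
clock: 28.88
tcp_pos: [0.5423, 0.1036, 0.2149]
eef_rot: [178.9, 0.0, 94.2]
contact_force: [0.3, 0.5, 0.8]
finger_gap: 0.201
grasp_force: 0.0
```

Call:
arm_command(commands=[[0,0,-0.02,0],[0,0,-0.06,0],[0,0,-0.12,0],[0,0,-0.2,0],[0,0,-0.28,0],[0,0,-0.35,0],[0,0,-0.36,0],[0,0,-0.36,0]])

```text
clock: 29.55
tcp_pos: [0.5401, 0.1035, 0.3609]
eef_rot: [178.7, 0.0, 94.2]
contact_force: [-0.2, -0.6, 0.1]
finger_gap: 0.2
grasp_force: 0.0
```

Run:
```python
from h import *
need((.4608,-.3726,.36,109))
check(["teal"])
# olive on its peg? olive pixels around the hanging box, side view
s=robot.capture("side");u,v=proj("side",[[.542,.104,.13]])[0].astype(int)
m=cv2.inRange(cv2.cvtColor(s[v-20:v+20,u-20:u+20],cv2.COLOR_BGR2HSV),*RNG["olive"]);print(m.sum()/255)
```

```text
now [0.5401 0.1035 0.3609] th 94.19 gap 0.200 q6 87.9 t 29.6 F [-0.2 -0.6  0.1] tilt [1.7874e+02 2.0000e-02]
(0.4608, -0.3726, 0.36, 109) -> [-1.1726 -0.2848 -0.0035] turn -0.3290
top teal (147, 21.7, 21.2) (148, 21.5, 21.3)
side teal (285, 23.3, 27.7) (329, 24.3, 29.4)
93.0
```

Call:
arm_command(commands=[[-0.6,-0.145,0,-0.16],[-0.6,-0.145,0,-0.329],[-0.6,-0.145,0,-0.329],[-0.6,-0.145,0,-0.329],[-0.6,-0.145,0,-0.329],[-0.6,-0.145,0,-0.329],[-0.6,-0.145,0,-0.329],[-0.6,-0.145,0,-0.329],[-0.6,-0.145,0,-0.329],[-0.6,-0.145,0,-0.329]], gripper=1)

```text
clock: 30.53
tcp_pos: [0.4993, -0.139, 0.3571]
eef_rot: [179.1, 0.2, 109.0]
contact_force: [0.6, 0.3, 0.8]
finger_gap: 0.997
grasp_force: 0.0
```

Run:
```python
from h import *
need((.4608,-.3726,.36,109),(.4608,-.3726,.22,109))
check(["teal"])
```

```text
now [ 0.4993 -0.139   0.3571] th 109.05 gap 0.997 q6 45.8 t 30.5 F [0.6 0.3 0.8] tilt [179.05   0.22]
(0.4608, -0.3726, 0.36, 109) -> [-0.5205 -0.2815 -0.0099] turn 0.0011
(0.4608, -0.3726, 0.22, 109) -> [-0.5192 -0.2873  0.34  ] turn 0.0011
top teal (147, 21.7, 21.2) (145, 21.6, 21.2)
side teal (285, 23.3, 27.7) (343, 24.6, 29.7)
```

Call:
arm_command(commands=[[-0.519,-0.284,0,0],[-0.519,-0.284,0,0],[-0.519,-0.284,0,0],[-0.519,-0.284,0,0],[-0.519,-0.284,0,0],[-0.519,-0.284,0,0],[-0.519,-0.284,0.1,0],[-0.519,-0.285,0.2,0],[-0.519,-0.286,0.3,0],[-0.519,-0.287,0.4,0],[-0.519,-0.287,0.42,0],[-0.519,-0.287,0.42,0]])

```text
clock: 31.63
tcp_pos: [0.4611, -0.3717, 0.1866]
eef_rot: [179.1, 0.0, 109.1]
contact_force: [-0.2, -0.0, 0.7]
finger_gap: 1.002
grasp_force: 0.0
```

Call:
arm_command(commands=[[0,0,0,0],[0,0,0,0],[0,0,0,0]])

```text
clock: 31.88
tcp_pos: [0.4624, -0.3743, 0.1913]
eef_rot: [178.9, 0.5, 109.0]
contact_force: [-0.1, -0.6, 0.5]
finger_gap: 1.001
grasp_force: 0.0
```

Run:
```python
from h import *
need((.4608,-.3726,.119,109))
s=crop("side",215,310,80,74,7,"c12.png")
```

```text
now [ 0.4624 -0.3743  0.1913] th 109.03 gap 1.001 q6 23.5 t 31.9 F [-0.1 -0.6  0.5] tilt [178.92   0.5 ]
(0.4608, -0.3726, 0.119, 109) -> [ 0.0068 -0.0058  0.1807] turn 0.0006
```

View pics/c12.png

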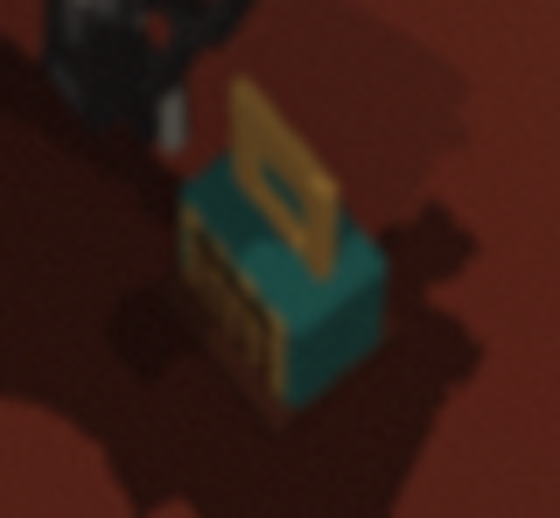

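Call:
arm_command(commands=[[0.006,-0.005,0.06,0],[0.006,-0.005,0.11,0],[0.006,-0.005,0.15,0],[0.006,-0.005,0.17,0],[0.006,-0.005,0.175,0],[0.006,-0.005,0.175,0],[0.006,-0.005,0.175,0],[0.006,-0.005,0.175,0]])

```text
clock: 32.6
tcp_pos: [0.4604, -0.3724, 0.1199]
eef_rot: [179.0, 0.4, 109.0]
contact_force: [-0.1, 0.0, 0.2]
finger_gap: 1.003
grasp_force: 0.0
```

Run:
```python
from h import *
need((.4608,-.3726,.119,109))
```

```text
now [ 0.4604 -0.3724  0.1199] th 109.00 gap 1.003 q6 23.5 t 32.6 F [-0.1  0.   0.2] tilt [178.98   0.38]
(0.4608, -0.3726, 0.119, 109) -> [-0.0008  0.0008  0.0022] turn -0.0001
```

Call:
arm_command(commands=[[0,0,0,0],[0,0,0,0],[0,0,0,0],[0,0,0,0],[0,0,0,0],[0,0,0,0],[0,0,0,0],[0,0,0,0],[0,0,0,0]], gripper=-1)

```text
clock: 33.35
tcp_pos: [0.4599, -0.3721, 0.1188]
eef_rot: [179.0, 0.3, 109.0]
contact_force: [-0.2, 0.4, 2.1]
finger_gap: 0.042
grasp_force: 61.2
```

Call:
arm_command(commands=[[0,0,-0.05,0],[0,0,-0.13,0],[0,0,-0.21,0],[0,0,-0.29,0],[0,0,-0.37,0],[0,0,-0.44,0],[0,0,-0.46,0],[0,0,-0.46,0]])

```text
clock: 34.02
tcp_pos: [0.4571, -0.3726, 0.3045]
eef_rot: [178.9, 0.5, 109.0]
contact_force: [-0.0, -0.3, -2.1]
finger_gap: 0.044
grasp_force: 60.5
```

Run:
```python
from h import *
need((.4682,-.1180,.30,94.2))
```

```text
now [ 0.4571 -0.3726  0.3045] th 108.99 gap 0.044 q6 23.3 t 34.0 F [-0.  -0.3 -2.1] tilt [178.94   0.46]
(0.4682, -0.118, 0.3, 94.2) -> [0.5928 0.2332 0.0108] turn 0.3287
```

Call:
arm_command(commands=[[0.04,0.016,0.01,0.05],[0.1,0.039,0.01,0.12],[0.17,0.067,0.01,0.2],[0.24,0.094,0.01,0.28],[0.31,0.122,0.01,0.329],[0.38,0.149,0.01,0.329],[0.45,0.177,0.01,0.329],[0.51,0.201,0.01,0.329],[0.56,0.22,0.01,0.329],[0.585,0.23,0.01,0.329],[0.593,0.233,0.01,0.329],[0.593,0.233,0.01,0.329]])

```text
clock: 35.02
tcp_pos: [0.4674, -0.117, 0.298]
eef_rot: [179.1, -0.0, 94.3]
contact_force: [0.2, -0.9, -1.8]
finger_gap: 0.043
grasp_force: 60.5
```

Call:
arm_command(commands=[[0,0,0.04,0],[0,0,0.09,0],[0,0,0.135,0],[0,0,0.16,0],[0,0,0.168,0],[0,0,0.168,0],[0,0,0.168,0]])

```text
clock: 35.6
tcp_pos: [0.4691, -0.118, 0.2324]
eef_rot: [179.0, 0.0, 94.2]
contact_force: [1.1, -0.1, -1.1]
finger_gap: 0.038
grasp_force: 60.5
```

Run:
```python
from h import *
need((.5580,-.1114,.232,94.2))
s=robot.capture("side");p=robot.state()["tcp_pos"];u,v=proj("side",[p-[0,0,.08]])[0].astype(int)
m=cv2.inRange(cv2.cvtColor(s[v-20:v+25,u-20:u+20],cv2.COLOR_BGR2HSV),*RNG["teal"]);print(m.sum()/255)
```

```text
now [ 0.4691 -0.118   0.2324] th 94.16 gap 0.038 q6 61.5 t 35.6 F [ 1.1 -0.1 -1.1] tilt [1.7896e+02 3.0000e-02]
(0.558, -0.1114, 0.232, 94.2) -> [0.0003 0.2228 0.005 ] turn -0.0009
13.0
```

Run:
```python
from h import *
s=robot.capture("side");h=cv2.cvtColor(s,cv2.COLOR_BGR2HSV)
m=cv2.inRange(h,(78,70,25),(100,255,255));n,l,st,c=cv2.connectedComponentsWithStats(m)
print([(st[i].tolist(),c[i].round(1).tolist()) for i in range(1,n) if st[i][4]>25]); p=robot.state()["tcp_pos"]
print(proj("side",[p-[0,0,.063],p-[0,0,.12]]).round(1))
```

```text
[([218, 221, 21, 32, 334], [229.1, 238.1])]
[[226.5 231.6]
 [227.4 245.1]]
```

Call:
arm_command(commands=[[0,0.02,0.004,0],[0,0.05,0.004,0],[0,0.08,0.004,0],[0,0.11,0.004,0],[0,0.14,0.004,0],[0,0.17,0.004,0],[0,0.2,0.004,0],[0,0.22,0.004,0],[0,0.2225,0.004,0],[0,0.2225,0.004,0]])

```text
clock: 36.53
tcp_pos: [0.5582, -0.1107, 0.2314]
eef_rot: [179.0, 0.0, 94.2]
contact_force: [-0.9, -0.2, -2.4]
finger_gap: 0.038
grasp_force: 60.5
```

Run:
```python
from h import *
need((.5580,-.1114,.2155,94.2))
```

```text
now [ 0.5582 -0.1107  0.2314] th 94.23 gap 0.038 q6 65.9 t 36.5 F [-0.9 -0.2 -2.4] tilt [179.01   0.  ]
(0.558, -0.1114, 0.2155, 94.2) -> [-0.0017 -0.0013  0.0398] turn 0.0007
```

Call:
arm_command(commands=[[-0.001,0,0.01,0],[-0.001,0,0.02,0],[-0.001,0,0.03,0],[-0.001,0,0.036,0],[-0.001,0,0.04,0],[-0.001,0,0.04,0]])

```text
clock: 37.03
tcp_pos: [0.5576, -0.1113, 0.2155]
eef_rot: [179.0, 0.0, 94.2]
contact_force: [0.8, 1.3, -1.5]
finger_gap: 0.049
grasp_force: 60.5
```

Call:
arm_command(commands=[[0,0,0,0],[0,0,0,0],[0,0,0,0]], gripper=-0.6)

```text
clock: 37.28
tcp_pos: [0.5581, -0.1114, 0.2162]
eef_rot: [178.9, 0.0, 94.2]
contact_force: [0.0, 0.7, -0.4]
finger_gap: 0.198
grasp_force: 0.0
```

Call:
arm_command(commands=[[0,0,-0.02,0],[0,0,-0.06,0],[0,0,-0.12,0],[0,0,-0.2,0],[0,0,-0.28,0],[0,0,-0.3,0],[0,0,-0.3,0],[0,0,-0.3,0],[0,0,-0.3,0]])

```text
clock: 38.03
tcp_pos: [0.5555, -0.1113, 0.3346]
eef_rot: [179.1, -0.0, 94.2]
contact_force: [0.2, 0.6, -0.7]
finger_gap: 0.202
grasp_force: 0.0
```

Run:
```python
from h import *
need((.608,.0005,.32,94.2))
crop("side",190,120,110,100,6,"c13.png")
```

```text
now [ 0.5555 -0.1113  0.3346] th 94.19 gap 0.202 q6 65.8 t 38.0 F [ 0.2  0.6 -0.7] tilt [ 1.7908e+02 -3.0000e-02]
(0.608, 0.0005, 0.32, 94.2) -> [0.2691 0.1508 0.0391] turn -0.0001
```

View pics/c13.png

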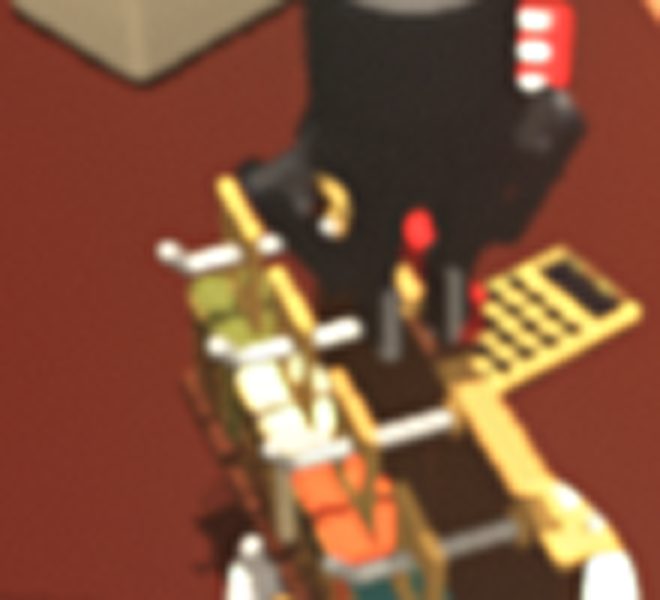

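Call:
arm_command(commands=[[0.1,0.055,0.03,0],[0.2,0.11,0.03,0],[0.269,0.151,0.03,0],[0.269,0.151,0.03,0],[0.269,0.151,0.03,0],[0.269,0.151,0.03,0],[0.269,0.151,0.03,0]], gripper=0.1)

```text
clock: 38.67
tcp_pos: [0.6079, -0.0004, 0.3243]
eef_rot: [179.0, 0.0, 94.2]
contact_force: [-0.2, -0.7, -0.3]
finger_gap: 0.549
grasp_force: 0.0
```

Run:
```python
from h import *
need((.608,.0002,.241,94.2))
```

```text
now [ 6.079e-01 -4.000e-04  3.243e-01] th 94.15 gap 0.549 q6 77.8 t 38.7 F [-0.2 -0.7 -0.3] tilt [1.7904e+02 1.0000e-02]
(0.608, 0.0002, 0.241, 94.2) -> [ 0.0016 -0.0032  0.2083] turn -0.0011
```

Call:
arm_command(commands=[[0.001,-0.002,0.07,0],[0.001,-0.003,0.13,0],[0.001,-0.003,0.18,0],[0.001,-0.003,0.2,0],[0.001,-0.003,0.207,0],[0.001,-0.003,0.207,0],[0.001,-0.003,0.207,0]])

```text
clock: 39.25
tcp_pos: [0.6089, 0.0002, 0.2433]
eef_rot: [178.9, 0.0, 94.2]
contact_force: [-0.4, -0.6, 0.3]
finger_gap: 0.554
grasp_force: 0.0
```

Run:
```python
from h import *
need((.608,.0002,.241,94.2))
```

```text
now [6.089e-01 2.000e-04 2.433e-01] th 94.15 gap 0.554 q6 77.9 t 39.2 F [-0.4 -0.6  0.3] tilt [1.7889e+02 4.0000e-02]
(0.608, 0.0002, 0.241, 94.2) -> [ 0.0002 -0.0024  0.0058] turn -0.0010
```

Call:
arm_command(commands=[[0,0,0,0],[0,0,0,0],[0,0,0,0],[0,0,0,0],[0,0,0,0],[0,0,0,0]], gripper=-1)

```text
clock: 39.75
tcp_pos: [0.6086, 0.0006, 0.2431]
eef_rot: [178.9, 0.1, 94.2]
contact_force: [-1.2, -0.2, 6.1]
finger_gap: 0.176
grasp_force: 58.8
```

Call:
arm_command(commands=[[0,0,-0.01,0],[0,0,-0.02,0],[0,0,-0.03,0],[0,0,-0.04,0],[0,0,-0.044,0],[0,0,-0.044,0]])

```text
clock: 40.25
tcp_pos: [0.6085, 0.0007, 0.2598]
eef_rot: [179.0, 0.0, 94.2]
contact_force: [4.5, -0.4, -5.5]
finger_gap: 0.18
grasp_force: 58.5
```

Run:
```python
from h import *
need((.6083,.0002,.2605,94.2))
```

```text
now [0.6085 0.0007 0.2598] th 94.19 gap 0.180 q6 77.9 t 40.2 F [ 4.5 -0.4 -5.5] tilt [1.7897e+02 2.0000e-02]
(0.6083, 0.0002, 0.2605, 94.2) -> [-0.0011 -0.0005 -0.0017] turn -0.0001
```

Call:
arm_command(commands=[[0,0,0,-0.01],[0,0,0,-0.03],[0,0,0,-0.06],[0,0,0,-0.1],[0,0,0,-0.15],[0,0,0,-0.2],[0,0,0,-0.25],[0,0,0,-0.3],[0,0,0,-0.35],[0,0,0,-0.4],[0,0,0,-0.45],[0,0,0,-0.5]])

```text
clock: 41.25
tcp_pos: [0.6083, 0.0007, 0.2593]
eef_rot: [179.1, 0.4, 116.8]
contact_force: [5.0, -1.8, -6.0]
finger_gap: 0.177
grasp_force: 58.6
```

Run:
```python
from h import *
need((.6083,.0002,.2605,94.2))
t=robot.capture("top")
```

```text
now [0.6083 0.0007 0.2593] th 116.84 gap 0.177 q6 55.2 t 41.2 F [ 5.  -1.8 -6. ] tilt [179.08   0.4 ]
(0.6083, 0.0002, 0.2605, 94.2) -> [-0.0011 -0.0004 -0.0029] turn 0.5031
```

Call:
arm_command(commands=[[0,0,0,-0.05],[0,0,0,-0.1],[0,0,0,-0.15],[0,0,0,-0.2],[0,0,0,-0.25],[0,0,0,-0.3],[0,0,0,-0.35],[0,0,0,-0.4],[0,0,0,-0.45],[0,0,0,-0.5],[0,0,0,-0.55],[0,0,0,-0.6]])

```text
clock: 42.3
tcp_pos: [0.6081, 0.0005, 0.2594]
eef_rot: [179.4, 0.8, 143.8]
contact_force: [3.3, -2.7, -5.2]
finger_gap: 0.177
grasp_force: 58.6
```

Call:
arm_command(commands=[[0,0,0,-0.05],[0,0,0,-0.1],[0,0,0,-0.15],[0,0,0,-0.2],[0,0,0,-0.25],[0,0,0,-0.3],[0,0,0,-0.35],[0,0,0,-0.4],[0,0,0,-0.45],[0,0,0,-0.5],[0,0,0,-0.55],[0,0,0,-0.6]])

```text
clock: 43.3
tcp_pos: [0.608, 0.0003, 0.2593]
eef_rot: [179.8, 0.9, 170.8]
contact_force: [2.3, -3.3, -6.3]
finger_gap: 0.175
grasp_force: 58.6
```

Run:
```python
from h import *
need((.6083,.0002,.2605,-85.8))
```

```text
now [6.080e-01 3.000e-04 2.593e-01] th 170.76 gap 0.175 q6 1.3 t 43.3 F [ 2.3 -3.3 -6.3] tilt [179.82   0.95]
(0.6083, 0.0002, 0.2605, -85.8) -> [-0.0008 -0.0001 -0.0029] turn -2.2988
```

Call:
arm_command(commands=[[0,0,0,-0.05],[0,0,0,-0.1],[0,0,0,-0.15],[0,0,0,-0.2],[0,0,0,-0.25],[0,0,0,-0.3],[0,0,0,-0.35],[0,0,0,-0.4],[0,0,0,-0.45],[0,0,0,-0.5],[0,0,0,-0.55],[0,0,0,-0.6]])

```text
clock: 44.3
tcp_pos: [0.608, 0.0001, 0.2593]
eef_rot: [-179.7, 0.9, -162.3]
contact_force: [2.6, -4.6, -5.3]
finger_gap: 0.177
grasp_force: 58.6
```

Call:
arm_command(commands=[[0,0,0,-0.05],[0,0,0,-0.1],[0,0,0,-0.15],[0,0,0,-0.2],[0,0,0,-0.25],[0,0,0,-0.3],[0,0,0,-0.35],[0,0,0,-0.4],[0,0,0,-0.45],[0,0,0,-0.5],[0,0,0,-0.55],[0,0,0,-0.6]])

```text
clock: 45.3
tcp_pos: [0.608, -0.0, 0.2592]
eef_rot: [-179.3, 0.7, -135.3]
contact_force: [4.1, -6.5, -6.6]
finger_gap: 0.18
grasp_force: 58.8
```

Call:
arm_command(commands=[[0,0,0,-0.05],[0,0,0,-0.1],[0,0,0,-0.15],[0,0,0,-0.2],[0,0,0,-0.25],[0,0,0,-0.3],[0,0,0,-0.35],[0,0,0,-0.4],[0,0,0,-0.45],[0,0,0,-0.5],[0,0,0,-0.55],[0,0,0,-0.6]])

```text
clock: 46.3
tcp_pos: [0.6082, -0.0002, 0.2592]
eef_rot: [-179.1, 0.3, -108.3]
contact_force: [5.1, -6.9, -5.7]
finger_gap: 0.175
grasp_force: 59.0
```

Run:
```python
from h import *
need((.6083,.0002,.2605,-85.81))
```

```text
now [ 6.082e-01 -2.000e-04  2.592e-01] th -108.27 gap 0.175 q6 -79.7 t 46.3 F [ 5.1 -6.9 -5.7] tilt [-179.08    0.29]
(0.6083, 0.0002, 0.2605, -85.81) -> [-0.0011 -0.0001 -0.0032] turn -0.4991
```

Call:
arm_command(commands=[[0,0,0,-0.05],[0,0,0,-0.1],[0,0,0,-0.15],[0,0,0,-0.2],[0,0,0,-0.25],[0,0,0,-0.3],[0,0,0,-0.35],[0,0,0,-0.4],[0,0,0,-0.45],[0,0,0,-0.48],[0,0,0,-0.499],[0,0,0,-0.499]])

```text
clock: 47.3
tcp_pos: [0.6084, -0.0003, 0.2593]
eef_rot: [-179.0, -0.1, -85.9]
contact_force: [6.7, -6.5, -6.5]
finger_gap: 0.178
grasp_force: 59.4
```

Call:
arm_command(commands=[[0,0,0,0],[0,0,0,0],[0,0,0,0]])

```text
clock: 47.55
tcp_pos: [0.6084, -0.0003, 0.2593]
eef_rot: [-179.0, -0.1, -85.9]
contact_force: [6.4, -6.2, -6.0]
finger_gap: 0.175
grasp_force: 59.4
```

Run:
```python
from h import *
need((.6083,.0002,.2605,-85.81))
```

```text
now [ 6.084e-01 -3.000e-04  2.593e-01] th -85.92 gap 0.175 q6 -102.1 t 47.5 F [ 6.4 -6.2 -6. ] tilt [-1.7901e+02 -1.0000e-01]
(0.6083, 0.0002, 0.2605, -85.81) -> [-0.0012  0.0001 -0.003 ] turn -0.0025
```

Call:
arm_command(commands=[[0,0,0.008,0],[0,0,0.014,0],[0,0,0.02,0],[0,0,0.022,0],[0,0,0.022,0]])

```text
clock: 47.97
tcp_pos: [0.6084, -0.0003, 0.2504]
eef_rot: [-179.0, -0.1, -85.9]
contact_force: [4.3, -7.0, -4.7]
finger_gap: 0.177
grasp_force: 59.6
```

Call:
arm_command(commands=[[0,0,0.006,0],[0,0,0.012,0],[0,0,0.018,0],[0,0,0.018,0],[0,0,0.018,0]])

```text
clock: 48.38
tcp_pos: [0.6084, -0.0003, 0.2435]
eef_rot: [-179.0, -0.1, -85.9]
contact_force: [4.5, -6.7, -4.2]
finger_gap: 0.178
grasp_force: 59.7
```

Call:
arm_command(commands=[[0,0,0,0],[0,0,0,0],[0,0,0,0],[0,0,0,0],[0,0,0,0]], gripper=0.1)

```text
clock: 48.8
tcp_pos: [0.6085, 0.001, 0.244]
eef_rot: [-179.0, -0.0, -85.8]
contact_force: [0.2, 0.1, -0.4]
finger_gap: 0.55
grasp_force: 0.0
```

Call:
arm_command(commands=[[0,0,-0.03,0],[0,0,-0.08,0],[0,0,-0.15,0],[0,0,-0.23,0],[0,0,-0.3,0],[0,0,-0.3,0],[0,0,-0.3,0]])

```text
clock: 49.38
tcp_pos: [0.6069, 0.0007, 0.3652]
eef_rot: [-178.8, -0.0, -85.8]
contact_force: [-1.0, -0.3, -0.1]
finger_gap: 0.55
grasp_force: 0.0
```

Run:
```python
from h import *
need((.40,.25,.36,-85.8))
```

```text
now [0.6069 0.0007 0.3652] th -85.85 gap 0.550 q6 -102.1 t 49.4 F [-1.  -0.3 -0.1] tilt [-1.788e+02 -5.000e-02]
(0.4, 0.25, 0.36, -85.8) -> [-0.6591  0.4708  0.0026] turn -0.0010
```

Call:
arm_command(commands=[[-0.66,0.47,0,0],[-0.66,0.47,0,0],[-0.66,0.47,0,0],[-0.66,0.47,0,0],[-0.66,0.47,0,0],[-0.66,0.47,0,0],[-0.66,0.47,0,0],[-0.66,0.47,0,0],[-0.66,0.47,0,0],[-0.66,0.47,0,0],[-0.66,0.47,0,0],[-0.66,0.47,0,0]])

```text
clock: 50.38
tcp_pos: [0.4004, 0.2497, 0.3596]
eef_rot: [-179.0, -0.0, -85.9]
contact_force: [0.0, -0.2, -0.6]
finger_gap: 0.551
grasp_force: 0.0
```

Run:
```python
from h import *
need()
t=robot.capture("top");s=robot.capture("side")
c=np.zeros((500,800,3),np.uint8);c[:,:400]=cv2.resize(t[115:240,190:290],None,fx=4,fy=4,interpolation=2);c[:,400:]=cv2.resize(s[130:255,215:315],None,fx=4,fy=4,interpolation=2)
cv2.imwrite("pics/c14.png",c)
a=np.radians(4.2);v=np.array([-np.sin(a),np.cos(a)])  # bar ends, top edge, if home / 12 mm up
for z in(.271,.283): print(((proj("side",[[.608+k*v[0],k*v[1],z] for k in(.032,-.032)])-[215,130]+.5)*4+[400,0]).round(0))
```

```text
now [0.4004 0.2497 0.3596] th -85.90 gap 0.551 q6 -72.1 t 50.4 F [ 0.  -0.2 -0.6] tilt [-1.7904e+02 -4.0000e-02]
[[576. 103.]
 [614. 162.]]
[[577.  90.]
 [615. 148.]]
```

View pics/c14.png

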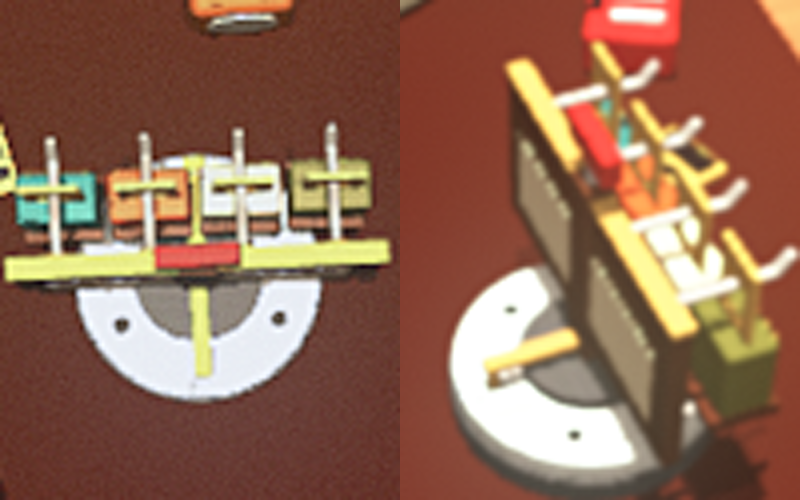

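All four cases hang facing the customers, and the bar's top ends at about (578,103) and (618,162) match the prediction for the plunger at home. Handing in.

```bash
python3 -c "
from plant import robot
print(robot.finish_job())"
```

```text
the job is handed in; nothing more can be done
None
```

The job is handed in at about 50 s: all four cases hang on the turret facing the customers with the plunger home, confirmed in the last camera views; the judge returned no verdict.

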